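# Load the preserving jars into the counter-top oven

### The job

Get the oven loaded for preserving: the moka pot stands where the oven door comes down, so first stand it on the round cork mat, then pull the oven door all the way down; the jar rack comes out with it. Stand every filled clip-lid jar upright in the rack, one to a cell (any cells), and only then push the door fully shut with the jars inside, without slamming it. Tip nothing over, and leave the open milk tin and the coffee cup where they are.

Things in the scene. Friction and masses are not known exactly. Their poses are not given: they have to be found in the camera images.
- oven: Counter-top oven, 480 mm wide, 300 mm deep, 285 mm high, fixed on the table at the robot's right, its front facing roughly +y. Origin: on the table below the plane of its front frame, in the middle of the doorway; x points straight into the oven, y along its front (away from the robot), z up. The control panel fills the front from y = 190 to 290 mm.
- oven_door (a joint): Angle (rad) of the oven door: 0 shut, 1.40 fully down (10 degrees short of level). Hinged along its lower edge, 0.9 kg; a spring and a stiff hinge let it stay at any angle where it is left; moving it by the handle takes 2 to 5 N. It is 376 mm wide, 185 mm tall, 16 mm thick; its outer face passes through the hinge line, the panel lies behind it.
- door_hinge (a point): Middle of the hinge line, at the foot of the door's outer face, 70 mm above the table, 16 mm in front of the oven's front frame; does not move. Its axes turn with the door: with the door shut, x points into the oven, y runs along the hinge, z is up.
- door_handle (a point): Middle of the door's handle: a round steel bar 12 mm thick, 290 mm long, parallel to the hinge, on posts 130 mm either side of the middle. Door shut: 197 mm above the hinge line (12 mm above the door's upper edge) and 38 mm in front of the outer face (32 mm free behind it). It swings with the door; fully down, it is beyond and below the door's edge, 66 mm above the table.
- jar_rack: Wire shelf with a tray of five cells in a row along its front. Links tie it to the door: door shut, it is inside the oven; as the door goes down it slides out, 135 mm in all, until the cell centres are 85 mm in front of the oven's front frame; it goes back in as the door is raised. Origin: on the table, at the oven's origin when shut, moving out with the rack. Axes as for the oven.
- cell_1 (a point): Centre of the floor of cell 1 of the rack, the one nearest the robot. Cells are 68 mm apart along y, each 65 x 65 mm inside, its floor 135 mm above the table; the walls between cells stand 28 mm above the floor, the front and back rails 18 mm. Moves with the rack. Axes as for the oven.
- cell_2 (a point): The same for cell 2.
- cell_3 (a point): The same for cell 3.
- cell_4 (a point): The same for cell 4.
- cell_5 (a point): The same for cell 5.
- jar_1: A filled preserving jar with a clip-down lid: amber, round, 56 mm across up to 48 mm above its foot, then a lid 51 mm across, 66 mm tall in all (68 mm over the wire clip), about 0.22 kg. Three to five such jars stand upright on the table; None if absent. Origin: centre of its underside, z up along the jar.
- jar_2: Another such jar, or None if absent.
- jar_3: Another such jar, or None if absent.
- jar_4: Another such jar, or None if absent.
- jar_5: Another such jar, or None if absent.
- moka_pot: Aluminium coffee pot, 156 mm tall, about 0.4 kg, standing before the oven. Eight-sided base 86 mm across; eight-sided upper chamber, 80 to 134 mm above its foot, 58 to 64 mm across; black knob on top, 14 mm across, from 142 to 156 mm. Black handle on its +x side out to 80 mm from the axis, spout on its -x side out to 45 mm. Origin: centre of its underside, z up.
- cork_mat: Round cork mat, 140 mm across, 6 mm thick, fixed on the table. Origin: centre of its underside. The moka pot is to stand wholly on it.
- milk_tin: Open condensed-milk tin, 68 mm across, 86 mm tall, blue-grey with a pale band, its lid bent up to 125 mm; stands among the jars and is to be left alone. Origin: centre of its underside.
- coffee_cup: White coffee cup with a handle, 84 mm across, 62 mm tall, on a fixed dark blue saucer beyond the jars; to be left alone. Origin: centre of its underside.
Not all that is in view belongs to the job. What is shaped like the jar_3 but yellow is not meant.

How it is judged:
By the outcome, as a careful person would: the job done as asked, in the order asked, and still so for the second after the job is handed in, with the robot touching nothing.
Of jar_1, jar_2, jar_3, jar_4, jar_5 only 3 to 5 are there at a start; the rules pass over those that are not, and their reading is None.
At some moment in a run one of jar_1, jar_2, jar_3, jar_4, jar_5 may be knocked a few centimetres aside while the robot is not near it.
It also fails if it takes over 210 s, if anything falls off the work surface, if the arm or the gripper's body presses on something with over 40 N, if the wrist force passes 120 N, or if a joint passes its speed limit or range.

### The arm

A 6-joint arm with a two-finger parallel gripper is mounted at the origin on the work surface. World frame = base frame: x ahead of the robot, y to its left, z up, the work surface at z = 0. Lengths are in m, angles in rad, forces in N, time in s.
With the tool pointing down it reaches from about 0.325 to 0.85 m from the base axis. Payload 4.4 kg.
Tool frame: the origin (TCP) lies on the centre line of the jaws, within the pads' length; the fingertips stand 19 mm ahead of it and the grasp point (between the pads) is the TCP; z points along the fingers, y is the line along which they close (so a half turn about z gives the same grasp; the last joint's range is limited). The gripper opens to 94 mm and grips with 3 to 60 N. Pads are 16 mm wide; open, the fingers measure 119 mm over their backs; the gripper's body (75 mm by 177 mm) begins 78 mm behind the grasp point.
Start: joints at [-1.331, 0.207, 1.542, -0, 1.393, -0.15], TCP at [0.218, -0.532, 0.224] pointing down, gripper open.
Joint ranges: [-2.73, 2.73], [-0.86, 2.22], [0.23, 2.46], [-1.11, 4.25], [0.08, 2.63], [-2.82, 2.82]. Speed limits (rad/s): [2.79, 2.79, 3.14, 3.14, 3.14, 3.14].

### API

Orientations are given as a 3x3 rotation matrix whose columns are the frame's x, y, z axes.
In Python, from station import env gives the robot as it stands. The module is installed in compiled form; this text tells all that it offers.
- The arm moves only by the shell command python3 -m crank 'ROWS'. ROWS is JSON, a list of rows, each a list of 7 numbers: the shift along the world's x, y, z scaled (see below), then the turn, a rotation vector about the world's x, y, z scaled (see below), then the opening, from -1 (shut) to 1 (fully open). A call has 1 to 5 rows; each row shifts and turns the commanded pose from where the row before left it; what a row does not reach is not made up. The controller multiplies each number of a shift by 5 cm and each number of a turn by 0.12 rad. A row lasts 1/10 s, in which the tool goes at most 50 mm and 8.59 degrees, less where a joint would pass 70% of its speed; a pose out of reach is approached as far as the arm can. A call with a number of a shift or a turn outside -1 to 1 is refused whole. A call with a gripper value outside its range is refused whole. The fingers move at their own pace and stop on an object; the grip force is fixed at half the most. Time passes only in rows, so rows that do not move let the fingers close. It gives the time, the measured TCP pose, the force, the opening and the grip force at its end, in the units of the state.
- env.get_state(): the state, without advancing time (a new reading comes with each control period).
- env.camera(name): name is "scene" or "top" or "wrist"; returns a dict with "color" (400x640x3 uint8, red, green, blue), "depth" (400x640 float32, m along the optical axis (not along the pixel's ray), 0 where there is no reading), "mtx" (3x3 intrinsics, pixels), "k1" (the pictures are not rectified: a ray, as slopes to the right and down, at radius r is drawn at 1 + k1 r^2 times it, then the intrinsics apply), "pose" (4x4, takes a point from camera to world coordinates). Camera axes: x right, y up, looking along -z (the intrinsics and any distortion apply to the point x, -y, -z); pixel columns grow to the right and rows downward; lengths in m; the calibration is good to about 2 mm. A picture is of the moment at which its call begins.
- env.job_done(): hands the job in; it is judged then, once.
The state is a dict: "time": time; "q": joint angles; "joint_vel": joint speeds; "joint_efforts": joint torques, N m; "eef_pos": TCP position; "ee_rot": TCP orientation; "force": force on the tool from outside, world axes, zero at the start; "ft_torque": the same for the moment, N m; "grip_width": finger opening in m; "gripper_force": force on a finger pad.
Only numpy, scipy, OpenCV 4.12 (cv2) and the standard library are available. Lean on these libraries where they do the work, as an engineer would, in place of code of your own. Each camera call takes 0.05 s, during which the arm holds its last target. There are 200 camera calls.

## Working session

There is one attempt and no reset: what is moved stays moved. The work goes in short steps, Python scripts to look and compute and a shell command to move; the robot and the scene stay as the last step left them, time stands still between calls to the robot, and variables do not carry over. Pictures are saved under pics/ and viewed, at most 14 in all, crops included, and the job is handed in when it is done.

```bash
mkdir -p pics; ls; python3 - <<'E'
from station import env
import cv2
for n in("scene","top"):
    c=env.camera(n); cv2.imwrite(f"pics/{n}0.png",c["color"][:,:,::-1])
    print(n,c["mtx"],c["k1"],c["pose"].round(3),(c["depth"]>0).mean())
s=env.get_state();print(s["time"],s["eef_pos"],s["ee_rot"],s["grip_width"])
E
```

```text
pics
scene [[469.97774429   0.         319.68699138]
 [  0.         469.97774429 193.45609887]
 [  0.           0.           1.        ]] 0.0021789386234213936 [[-0.459 -0.637  0.62   1.415]
 [ 0.889 -0.323  0.325  0.506]
 [-0.007  0.7    0.714  1.198]
 [ 0.     0.     0.     1.   ]] 0.9894921875
top [[429.99892264   0.         320.87409927]
 [  0.         429.99892264 191.16908531]
 [  0.           0.           1.        ]] -0.043281143253721316 [[ 0.009  0.999 -0.041  0.436]
 [-1.     0.008 -0.016  0.04 ]
 [-0.016  0.041  0.999  1.435]
 [ 0.     0.     0.     1.   ]] 0.99609765625
0.1 [ 0.21829563 -0.5311837   0.22339294] [[ 9.24999556e-01  3.79967814e-01 -5.31344944e-04]
 [ 3.79968082e-01 -9.24997364e-01  2.03308639e-03]
 [ 2.81014721e-04 -2.08249813e-03 -9.99997792e-01]] 0.09427167003888191
```

View pics/scene0.png

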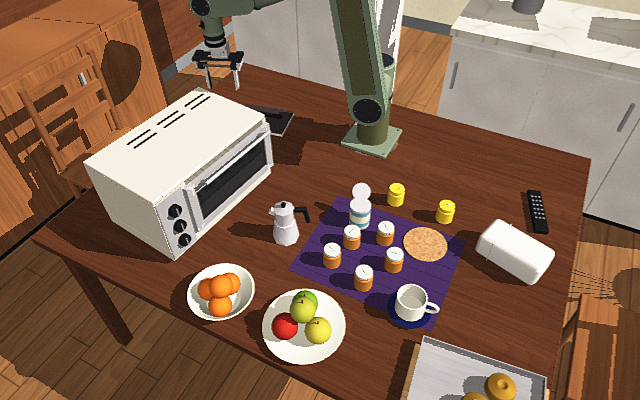

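View pics/top0.png

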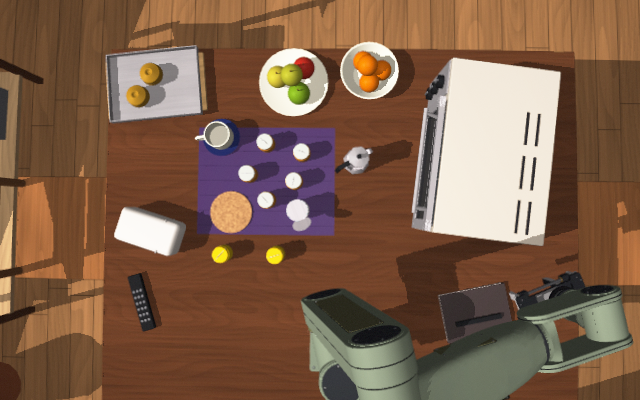

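The scene view shows the shut oven at left, the moka pot at (285,222) and the jars on a purple cloth. In the top view the lids are at (265,142), (301,152), (247,173), (293,180) and (265,199). The tin is at (297,212), the mat at (231,212), and the moka pot at (357,160) with its handle toward lower left.

```bash
cat > h.py <<'E'
from station import env
import cv2, numpy as np
def cloud(c):
    h,w=c["depth"].shape
    u,v=np.meshgrid(np.arange(w),np.arange(h))
    p=cv2.undistortPoints(np.stack([u,v],-1).reshape(-1,1,2).astype(float),c["mtx"],np.array([c["k1"],0,0,0.])).reshape(h,w,2)
    r=np.dstack([p[...,0],-p[...,1],-np.ones((h,w))])
    rw=r@c["pose"][:3,:3].T
    return rw, c["pose"][:3,3]+rw*c["depth"][...,None]
def cast(c,uv,z):
    p=cv2.undistortPoints(np.array(uv,float).reshape(-1,1,2),c["mtx"],np.array([c["k1"],0,0,0.])).reshape(-1,2)
    r=np.c_[p[:,0],-p[:,1],-np.ones(len(p))]@c["pose"][:3,:3].T
    o=c["pose"][:3,3]; return o+r*((z-o[2])/r[:,2])[:,None]
def blobs(mask,amin):
    n,l,st,ce=cv2.connectedComponentsWithStats(mask.astype(np.uint8))
    return [(ce[i],st[i,4],l==i) for i in range(1,n) if st[i,4]>=amin]
def jars(c):
    """white lids in the top view, by height band"""
    _,P=cloud(c); hsv=cv2.cvtColor(c["color"],cv2.COLOR_RGB2HSV)
    m=(P[...,2]>.058)&(P[...,2]<.074)&(hsv[...,1]<70)&(hsv[...,2]>120)
    return [(cast(c,[ce],.066)[0],a,np.median(P[b],0)) for ce,a,b in blobs(m,40)]
E
python3 - <<'E'
from h import *
np.set_printoptions(precision=4,suppress=True)
c=env.camera("top"); _,P=cloud(c); hsv=cv2.cvtColor(c["color"],cv2.COLOR_RGB2HSV)
for x,a,m in jars(c): print("lid",x,a,m)
# oven top
m=(abs(P[...,2]-.285)<.012)&(P[...,1]<-.2)
b=max(blobs(m,100),key=lambda t:t[1]); 
r=cv2.minAreaRect((P[b[2]][:,:2]*1000).astype(np.float32)); print("oven top",r,cv2.boxPoints(r),np.median(P[b[2]][:,2]))
# mat
m=(hsv[...,0]>8)&(hsv[...,0]<20)&(hsv[...,1]>80)&(hsv[...,2]>150);
v,u=np.mgrid[:400,:640]; m&=(u>200)&(u<262)&(v>180)&(v<245)
for b in blobs(m,300): print("mat",cast(c,[b[0]],.006),b[1],cast(c,[cv2.minEnclosingCircle(np.argwhere(b[2])[:,::-1].astype(np.float32))[0]],.006))
# moka
for lo,hi in((.138,.165),(.10,.138),(.03,.08)):
    m=(P[...,2]>lo)&(P[...,2]<hi)&(u>325)&(u<385)&(v>135)&(v<185)
    q=P[m]; print("moka",lo,len(q),q.mean(0),q.min(0),q.max(0))
S=env.camera("scene"); _,Q=cloud(S); hs=cv2.cvtColor(S["color"],cv2.COLOR_RGB2HSV)
v,u=np.mgrid[:400,:640]
for lo,hi in((.138,.165),(.09,.134),(.03,.075)):
    m=(Q[...,2]>lo)&(Q[...,2]<hi)&(u>255)&(u<315)&(v>190)&(v<250)
    q=Q[m]; print("moka S",lo,len(q),q.mean(0),q.min(0),q.max(0))
    d=m&(hs[...,2]<50); print(" dark",d.sum(),Q[d].mean(0) if d.any() else 0, Q[d].min(0) if d.any() else 0)
# handle points and front face, in S
m=(Q[...,2]>.26)&(Q[...,2]<.28)&(Q[...,1]>-.4)&(Q[...,1]<-.1)&(u<300)
print("handle",m.sum(),Q[m].mean(0)); 
big=np.hstack([cv2.resize(S["color"][90:260,60:330],None,fx=2.9,fy=2.9)])
cv2.imwrite("pics/oven1.png",big[:,:,::-1])
E
```

```text
lid [0.6506 0.2471 0.066 ] 194 [0.6512 0.2466 0.0653]
lid [0.6195 0.1284 0.066 ] 194 [0.62   0.1272 0.0654]
lid [0.5482 0.3025 0.066 ] 182 [0.5483 0.3026 0.0656]
lid [0.5265 0.1527 0.066 ] 192 [0.5269 0.1519 0.0656]
lid [0.4629 0.2412 0.066 ] 196 [0.4623 0.2408 0.0654]
oven top ((596.6969604492188, -417.508056640625), (302.59393310546875, 481.04412841796875), 83.27818298339844) [[ 340.119  -539.6122]
 [ 817.8566 -595.9178]
 [ 853.2749 -295.4039]
 [ 375.5374 -239.0983]] 0.2845971208632664
mat [[0.423  0.3634 0.006 ]] 1345 [[0.4234 0.3639 0.006 ]]
moka 0.138 163 [ 0.5944 -0.051   0.1421] [ 0.5659 -0.0777  0.138 ] [ 0.6208 -0.0112  0.1574]
moka 0.1 267 [ 0.5874 -0.0404  0.1326] [ 0.5534 -0.0915  0.1006] [0.6251 0.0154 0.138 ]
moka 0.03 115 [ 0.5735 -0.0415  0.0569] [ 0.5502 -0.0868  0.03  ] [0.6259 0.0209 0.0794]
moka S 0.138 144 [ 0.6025 -0.0473  0.1431] [ 0.5708 -0.0794  0.138 ] [ 0.6335 -0.0099  0.162 ]
 dark 20 [ 0.6    -0.0445  0.1529] [ 0.5817 -0.0535  0.139 ]
moka S 0.09 288 [ 0.6044 -0.0318  0.1166] [ 0.5577 -0.0907  0.09  ] [0.6323 0.0176 0.134 ]
 dark 65 [0.5734 0.0034 0.1201] [ 0.5614 -0.0205  0.0901]
moka S 0.03 268 [ 0.6187 -0.0349  0.0526] [ 0.5644 -0.0831  0.03  ] [0.6378 0.0208 0.075 ]
 dark 4 [0.5658 0.0161 0.0709] [0.5644 0.0117 0.07  ]
handle 870 [ 0.6684 -0.2573  0.2712]
```

View pics/oven1.png

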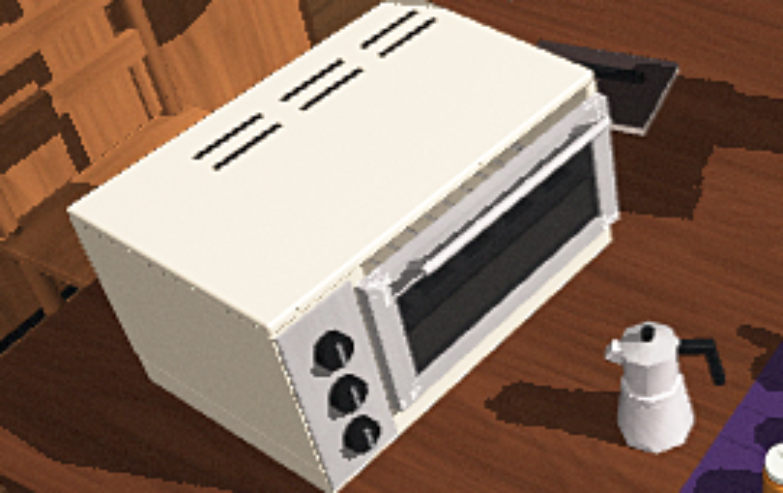

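The crop shows the door shut, with the handle bar along its top edge. The moka pot's spout faces the oven and its handle faces +y/-x. Moving to above the pot with the fingers across the handle line.

```bash
python3 -m crank '[[0,1,0.5,0,0,1,1],[0,1,0.5,0,0,1,1],[0,1,0.5,0,0,1,1],[0,1,0.5,0,0,1,1],[0,1,0.5,0,0,1,1]]' && python3 -m crank '[[1,0.7,0,0,0,1,1],[1,0.7,0,0,0,1,1],[1,0.7,0,0,0,1,1],[1,0.7,0,0,0,1,1],[1,0.7,0,0,0,1,1]]' && python3 -m crank '[[0.5,0.24,0,0,0,0.86,1],[0.5,0.24,0,0,0,0.86,1],[0.5,0.24,0,0,0,0.86,1],[0.5,0.24,0,0,0,0.86,1],[0.5,0.24,0,0,0,0.86,1]]'
python3 - <<'E'
from h import *
np.set_printoptions(precision=4,suppress=True)
s=env.get_state();print(s["time"],s["q"],s["eef_pos"],s["ee_rot"])
c=env.camera("wrist"); _,P=cloud(c); cv2.imwrite("pics/w1.png",c["color"][:,:,::-1])
m=(P[...,2]>.147)&(P[...,2]<.165); 
for b in blobs(m,30): print("knob",b[0],b[1],P[b[2]].mean(0))
m=(P[...,2]>.085)&(P[...,2]<.165)&(abs(P[...,0]-.59)<.1)&(abs(P[...,1]+.04)<.1)
q=P[m]; r=cv2.minAreaRect((q[:,:2]*1000).astype(np.float32)); print(r); print(cv2.boxPoints(r))
E
```

```text
time: 0.7
eef_pos: [0.2182, -0.3063, 0.3367]
ee_rot: [[0.545, 0.838, 0.0], [0.838, -0.545, 0.0], [0.0, -0.0, -1.0]]
force: [1.1, 0.3, -0.2]
grip_width: 0.0941
gripper_force: 0.0
time: 1.2
eef_pos: [0.4246, -0.1632, 0.3365]
ee_rot: [[-0.024, 1.0, 0.001], [1.0, 0.024, -0.001], [-0.001, 0.001, -1.0]]
force: [-0.3, -0.7, 0.3]
grip_width: 0.0939
gripper_force: 0.0
time: 1.7
eef_pos: [0.5491, -0.1041, 0.3359]
ee_rot: [[-0.514, 0.858, -0.001], [0.858, 0.514, 0.0], [0.0, -0.0, -1.0]]
force: [0.1, -0.2, -0.5]
grip_width: 0.0938
gripper_force: 0.0
1.7 [-0.3421  0.1097  1.4255 -0.0001  1.607  -0.8817] [ 0.5491 -0.1041  0.3359] [[-0.5138  0.8579 -0.0006]
 [ 0.8579  0.5138  0.0001]
 [ 0.0004 -0.0004 -1.    ]]
knob [374.416 168.504] 125 [ 0.5958 -0.0524  0.1554]
knob [169.4431 223.4862] 580 [ 0.4228 -0.2323  0.1563]
knob [243.058  274.8661] 224 [ 0.5291 -0.2466  0.1557]
knob [329.6538 334.3892] 465 [ 0.666  -0.264   0.1562]
((585.5364379882812, -42.70729064941406), (61.67519760131836, 118.78682708740234), 49.328678131103516)
[[ 520.3914  -27.3886]
 [ 610.4865 -104.8042]
 [ 650.6815  -58.026 ]
 [ 560.5864   19.3896]]
```

View pics/w1.png

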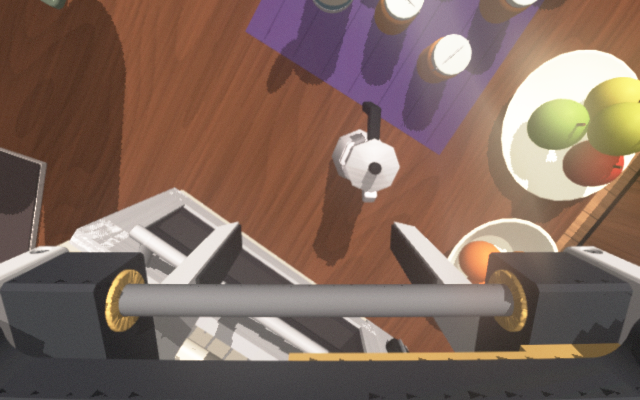

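The wrist view shows the pot at (374,168) with its handle straight up the image, so the fingers straddle it correctly. Next: align, descend and grip.

```bash
python3 -m crank '[[0.48,0.52,0,0,0,0,1],[0.48,0.52,0,0,0,0,1],[0,0,-0.8,0,0,0,1],[0,0,-0.8,0,0,0,1],[0,0,-0.8,0,0,0,1]]' && python3 -m crank '[[0,0,-0.8,0,0,0,1],[0,0,-0.8,0,0,0,1],[0,0,-0.4,0,0,0,1],[0,0,0,0,0,0,1],[0,0,0,0,0,0,1]]' 
```

```text
time: 2.25
eef_pos: [0.5962, -0.0526, 0.2149]
ee_rot: [[-0.51, 0.86, 0.001], [0.86, 0.51, -0.0], [-0.001, 0.0, -1.0]]
force: [1.2, 0.5, -0.4]
grip_width: 0.0939
gripper_force: 0.0
time: 2.75
eef_pos: [0.5963, -0.0531, 0.1165]
ee_rot: [[-0.509, 0.861, -0.0], [0.861, 0.509, 0.0], [0.0, -0.0, -1.0]]
force: [-0.8, -0.5, 0.1]
grip_width: 0.0941
gripper_force: 0.0
```

```bash
python3 -m crank '[[0,0,-0.1,0,0,0,-1],[0,0,0,0,0,0,-1],[0,0,0,0,0,0,-1],[0,0,0,0,0,0,-1],[0,0,0,0,0,0,-1]]' && python3 -m crank '[[0,0,0,0,0,0,-1],[0,0,0,0,0,0,-1],[0,0,0.1,0,0,0,-1],[0,0,0.3,0,0,0,-1],[0,0,0.3,0,0,0,-1]]' 
```

```text
time: 3.25
eef_pos: [0.5971, -0.0529, 0.1122]
ee_rot: [[-0.51, 0.86, 0.002], [0.86, 0.51, -0.0], [-0.001, 0.002, -1.0]]
force: [0.7, 0.7, 1.2]
grip_width: 0.0626
gripper_force: 30.0
time: 3.75
eef_pos: [0.5951, -0.0527, 0.146]
ee_rot: [[-0.51, 0.86, -0.003], [0.86, 0.51, 0.001], [0.002, -0.002, -1.0]]
force: [0.6, 0.2, -3.1]
grip_width: 0.0628
gripper_force: 30.0
```

```bash
python3 -m crank '[[0,0,0.5,0,0,0,-1],[0,0,0.6,0,0,0,-1],[0,0,0.6,0,0,0,-1],[0,0,0.6,0,0,0,-1],[0,0,0.5,0,0,0,-1]]' && python3 -m crank '[[-0.12,0.3,0,0,0,0,-1],[-0.24,0.6,0,0,0,0,-1],[-0.24,0.6,0,0,0,0,-1],[-0.24,0.6,0,0,0,0,-1],[-0.24,0.6,0,0,0,0,-1]]' && python3 -m crank '[[-0.24,0.6,0,0,0,0,-1],[-0.24,0.6,0,0,0,0,-1],[-0.24,0.6,0,0,0,0,-1],[-0.24,0.6,0,0,0,0,-1],[-0.24,0.6,0,0,0,0,-1]]' && python3 -m crank '[[-0.24,0.6,0,0,0,0,-1],[-0.24,0.6,0,0,0,0,-1],[-0.24,0.6,0,0,0,0,-1],[-0.24,0.6,0,0,0,0,-1],[-0.12,0.3,0,0,0,0,-1]]' && python3 -m crank '[[0,0,0,0,0,0,-1],[0,0,0,0,0,0,-1],[0,0,0,0,0,0,-1]]' | head -2
```

```text
time: 4.25
eef_pos: [0.5965, -0.053, 0.2895]
ee_rot: [[-0.51, 0.86, 0.003], [0.86, 0.51, -0.001], [-0.002, 0.002, -1.0]]
force: [0.5, -0.7, -3.4]
grip_width: 0.0626
gripper_force: 30.0
time: 4.75
eef_pos: [0.54, 0.0841, 0.2847]
ee_rot: [[-0.51, 0.86, -0.003], [0.86, 0.51, 0.001], [0.002, -0.002, -1.0]]
force: [0.9, -0.2, -2.6]
grip_width: 0.0626
gripper_force: 30.0
time: 5.25
eef_pos: [0.4797, 0.2337, 0.2848]
ee_rot: [[-0.51, 0.86, -0.003], [0.86, 0.51, -0.0], [0.001, -0.003, -1.0]]
force: [0.4, 0.0, -4.4]
grip_width: 0.0629
gripper_force: 30.0
time: 5.75
eef_pos: [0.4252, 0.3693, 0.2848]
ee_rot: [[-0.512, 0.859, -0.003], [0.859, 0.512, -0.0], [0.002, -0.003, -1.0]]
force: [-1.0, -0.4, -2.7]
grip_width: 0.063
gripper_force: 30.0
time: 6.05
eef_pos: [0.4287, 0.3659, 0.286]
```

```bash
python3 -m crank '[[-0.08,-0.04,-0.6,0,0,0,-1],[0,0,-0.7,0,0,0,-1],[0,0,-0.7,0,0,0,-1],[0,0,-0.6,0,0,0,-1],[0,0,-0.3,0,0,0,-1]]' && python3 -m crank '[[0,0,-0.2,0,0,0,-1],[0,0,-0.1,0,0,0,-1],[0,0,-0.1,0,0,0,-1],[0,0,0,0,0,0,-1],[0,0,0,0,0,0,-1]]'
```

```text
time: 6.55
eef_pos: [0.4232, 0.3626, 0.138]
ee_rot: [[-0.508, 0.861, -0.005], [0.861, 0.508, -0.003], [-0.001, -0.006, -1.0]]
force: [-0.1, 0.2, -3.2]
grip_width: 0.063
gripper_force: 30.0
time: 7.05
eef_pos: [0.425, 0.3656, 0.1223]
ee_rot: [[-0.51, 0.86, 0.002], [0.86, 0.51, 0.001], [0.0, 0.002, -1.0]]
force: [-0.8, 0.2, -2.5]
grip_width: 0.063
gripper_force: 30.0
```

```bash
python3 -m crank '[[0,0,-0.05,0,0,0,-1],[0,0,-0.04,0,0,0,-1],[0,0,0,0,0,0,-1],[0,0,0,0,0,0,-1]]'
```

```text
time: 7.45
eef_pos: [0.4251, 0.3655, 0.1181]
ee_rot: [[-0.51, 0.86, 0.002], [0.86, 0.51, 0.001], [-0.0, 0.002, -1.0]]
force: [-0.1, -0.8, 4.4]
grip_width: 0.0626
gripper_force: 30.0
```

```bash
python3 -m crank '[[0,0,0,0,0,0,0],[0,0,0,0,0,0,1],[0,0,0,0,0,0,1],[0,0,0,0,0,0,1],[0,0,0.2,0,0,0,1]]' && python3 -m crank '[[0,0,0.6,0,0,0,1],[0,0,0.9,0,0,0,1],[0,0,0.9,0,0,0,1],[0,0,0.9,0,0,0,1],[0,0,0.9,0,0,0,1]]' && python3 -m crank '[[0.3,-0.9,0,0,0,0.9,1],[0.3,-0.9,0,0,0,0.9,1],[0.3,-0.9,0,0,0,0.9,1],[0.3,-0.9,0,0,0,0.9,1],[0.3,-0.9,0,0,0,0.9,1]]' && python3 -m crank '[[0.3,-0.9,0,0,0,0.9,1],[0.3,-0.9,0,0,0,0.9,1],[0.3,-0.9,0,0,0,0.9,1],[0.3,-0.9,0,0,0,0,1],[0.3,-0.9,0,0,0,0,1]]'
python3 - <<'E'
from h import *
np.set_printoptions(precision=4,suppress=True)
c=env.camera("top"); _,P=cloud(c)
cv2.imwrite("pics/t2.png",c["color"][:,:,::-1])
for x,a,m in jars(c): print("lid",x,a)
m=(P[...,2]>.15)&(P[...,2]<.17)&(P[...,1]>.25); print(m.sum(),P[m].mean(0))
print(env.get_state()["q"])
c=env.camera("wrist"); cv2.imwrite("pics/w2.png",c["color"][:,:,::-1])
E
```

```text
time: 7.95
eef_pos: [0.4229, 0.3642, 0.1252]
ee_rot: [[-0.51, 0.86, -0.004], [0.86, 0.51, -0.002], [-0.0, -0.004, -1.0]]
force: [-0.2, -0.4, -0.2]
grip_width: 0.0911
gripper_force: 0.0
time: 8.45
eef_pos: [0.424, 0.365, 0.3393]
ee_rot: [[-0.51, 0.86, 0.001], [0.86, 0.51, 0.0], [0.0, 0.001, -1.0]]
force: [1.3, 0.1, -0.2]
grip_width: 0.0936
gripper_force: 0.0
time: 8.95
eef_pos: [0.4995, 0.1385, 0.3376]
ee_rot: [[-0.882, 0.471, 0.001], [0.471, 0.882, 0.0], [-0.001, 0.001, -1.0]]
force: [-0.3, 0.5, -0.3]
grip_width: 0.0943
gripper_force: 0.0
time: 9.45
eef_pos: [0.5746, -0.0868, 0.3375]
ee_rot: [[-0.985, 0.171, 0.001], [0.171, 0.985, -0.0], [-0.001, 0.0, -1.0]]
force: [0.1, 0.3, -0.4]
grip_width: 0.0939
gripper_force: 0.0
lid [0.6508 0.2471 0.066 ] 192
lid [0.6197 0.1284 0.066 ] 194
lid [0.5481 0.3024 0.066 ] 185
lid [0.5265 0.1524 0.066 ] 196
lid [0.4632 0.2406 0.066 ] 190
26 [0.4216 0.3642 0.1573]
[-0.3072  0.1618  1.3655 -0.0054  1.611  -1.6998]
```

View pics/t2.png

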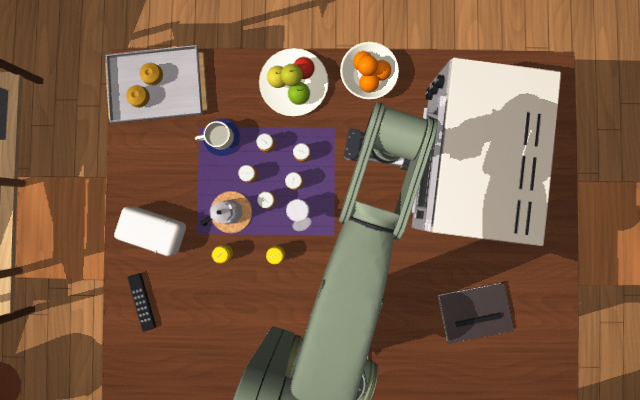

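The pot stands centred on the mat at (226,212) and the other objects haven't moved. Next I'll tilt the tool about 45° toward the oven in front of the handle, then measure the bar.

```bash
python3 -m crank '[[0,0,0.2,-0.93,0.11,0.1,0],[0,0,0.2,-0.93,0.11,0.1,0],[0,0,0,-0.93,0.11,0.1,0],[0,0,0,-0.93,0.11,0.1,0],[0,0,0,-0.93,0.11,0,0]]' | head -3 && python3 -m crank '[[0,0,0,-0.93,0.11,0,0],[0,0,0,-0.93,0.11,0,0],[0,0,0,0,0,0,0],[0,0,0,0,0,0,0]]'
python3 - <<'E'
from h import *
np.set_printoptions(precision=4,suppress=True)
print(env.get_state()["q"])
o=np.array([.5642,-.2613]); n=np.array([.117,.9931]); t=np.array([.9931,-.117])
for k in("wrist","scene"):
    c=env.camera(k); _,P=cloud(c); cv2.imwrite(f"pics/{k}3.png",c["color"][:,:,::-1])
    d=(P[...,:2]-o)@n; y=(P[...,:2]-o)@t
    m=(d>.035)&(d<.08)&(abs(y)<.13)&(P[...,2]>.25)&(P[...,2]<.29)
    q=np.c_[d[m],y[m],P[m][:,2]]; print(k,m.sum(),q.min(0),q.max(0),np.median(q,0))
    for a in(-.1,-.05,0,.05,.1):
        g=q[abs(q[:,1]-a)<.025]; print(a,len(g),g.mean(0) if len(g) else 0,g.max(0) if len(g) else 0)
E
```

```text
time: 10.05
eef_pos: [0.5743, -0.0838, 0.3584]
ee_rot: [[-0.993, 0.108, -0.049], [0.117, 0.838, -0.534], [-0.016, -0.536, -0.844]]
time: 10.45
eef_pos: [0.5742, -0.0839, 0.3565]
ee_rot: [[-0.993, 0.089, -0.072], [0.114, 0.702, -0.703], [-0.012, -0.706, -0.708]]
force: [0.7, -0.4, 1.0]
grip_width: 0.0469
gripper_force: 0.0
[ 0.0941  0.2639  1.3935 -0.7685  1.6469 -1.353 ]
wrist 2442 [ 0.036  -0.13    0.2619] [0.06   0.096  0.2745] [ 0.0569 -0.033   0.2712]
-0.1 656 [ 0.0561 -0.1004  0.2705] [ 0.06   -0.0752  0.2745]
-0.05 571 [ 0.0563 -0.0502  0.2706] [ 0.0597 -0.025   0.2745]
0 511 [ 0.056  -0.0003  0.2705] [0.0596 0.0248 0.2742]
0.05 459 [0.0558 0.05   0.2705] [0.0595 0.075  0.2744]
0.1 164 [0.0558 0.0852 0.2705] [0.0597 0.096  0.2742]
scene 267 [ 0.0373 -0.1298  0.2609] [0.0635 0.1277 0.2784] [0.0571 0.0174 0.2717]
-0.1 30 [ 0.0537 -0.0972  0.2707] [ 0.0624 -0.0756  0.2768]
-0.05 53 [ 0.0574 -0.0496  0.2715] [ 0.0635 -0.0256  0.2768]
0 56 [0.057  0.0008 0.271 ] [0.062  0.0244 0.2766]
0.05 56 [0.0571 0.0499 0.2713] [0.0623 0.0734 0.2784]
0.1 65 [0.0569 0.0996 0.2711] [0.0625 0.1248 0.2756]
```

View pics/wrist3.png

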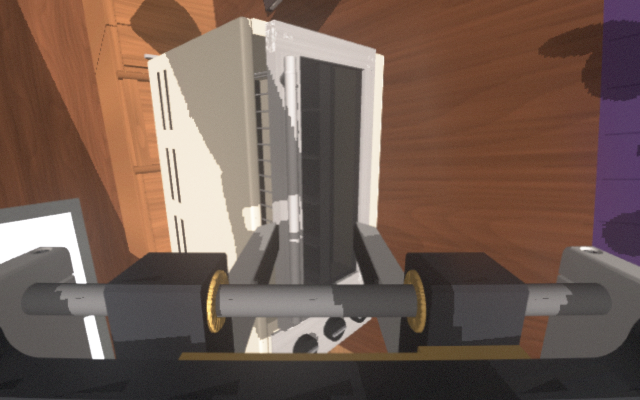

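The wrist view shows the bar running vertically at about x=293, between the fingers, and the depth matches the model. Advancing along the tool axis and gripping.

```bash
python3 -m crank '[[0,-0.34,0.34,0,0,0,0],[0,-0.4,-0.4,0,0,0,0],[0,-0.5,-0.5,0,0,0,0],[0,-0.5,-0.5,0,0,0,0],[0,-0.4,-0.4,0,0,0,0]]' && python3 -m crank '[[0,-0.2,-0.2,0,0,0,0],[0,-0.1,-0.1,0,0,0,0],[0,0,0,0,0,0,0],[0,0,0,0,0,0,0]]'
```

```text
time: 11.05
eef_pos: [0.5739, -0.1942, 0.2841]
ee_rot: [[-0.993, 0.094, -0.073], [0.118, 0.701, -0.703], [-0.015, -0.707, -0.707]]
force: [0.4, 0.4, -0.9]
grip_width: 0.0473
gripper_force: 0.0
time: 11.45
eef_pos: [0.5751, -0.2067, 0.2703]
ee_rot: [[-0.993, 0.092, -0.071], [0.115, 0.7, -0.704], [-0.015, -0.708, -0.706]]
force: [1.1, -0.3, 0.2]
grip_width: 0.0469
gripper_force: 0.0
```

```bash
python3 -m crank '[[0,-0.03,-0.05,0,0,0,-1],[0,0,0,0,0,0,-1],[0,0,0,0,0,0,-1],[0,0,0,0,0,0,-1],[0,0,0,0,0,0,-1]]'
python3 - <<'E'
import numpy as np
# bar relative to hinge at theta; print increments in world per 0.1 rad step
n=np.array([.117,.9931])
f=lambda t:np.array([.197*np.sin(t)+.038*np.cos(t),.197*np.cos(t)-.038*np.sin(t)])
T=np.linspace(0,1.40,21)
for a,b in zip(T,T[1:]):
    d=f(b)-f(a); print(round(b,2),np.round(np.r_[d[0]*n,d[1]]/.05,2))
E
```

```text
time: 11.95
eef_pos: [0.5744, -0.2085, 0.2669]
ee_rot: [[-0.993, 0.091, -0.072], [0.115, 0.7, -0.705], [-0.013, -0.709, -0.705]]
force: [-1.0, 1.3, -1.0]
grip_width: 0.0111
gripper_force: 30.0
0.07 [ 0.03  0.27 -0.06]
0.14 [ 0.03  0.27 -0.08]
0.21 [ 0.03  0.26 -0.1 ]
0.28 [ 0.03  0.25 -0.12]
0.35 [ 0.03  0.24 -0.14]
0.42 [ 0.03  0.23 -0.15]
0.49 [ 0.03  0.22 -0.17]
0.56 [ 0.02  0.21 -0.18]
0.63 [ 0.02  0.2  -0.2 ]
0.7 [ 0.02  0.18 -0.21]
0.77 [ 0.02  0.17 -0.22]
0.84 [ 0.02  0.15 -0.24]
0.91 [ 0.02  0.13 -0.25]
0.98 [ 0.01  0.12 -0.25]
1.05 [ 0.01  0.1  -0.26]
1.12 [ 0.01  0.08 -0.27]
1.19 [ 0.01  0.06 -0.27]
1.26 [ 0.01  0.04 -0.28]
1.33 [ 0.    0.02 -0.28]
1.4 [ 0.    0.   -0.28]
```

```bash
python3 -m crank '[[0.03,0.27,-0.06,0,0,0,-1],[0.03,0.27,-0.08,0,0,0,-1],[0.03,0.26,-0.1,0,0,0,-1],[0.03,0.25,-0.12,0,0,0,-1],[0.03,0.24,-0.14,0,0,0,-1]]'
```

```text
time: 12.45
eef_pos: [0.5824, -0.1432, 0.2431]
ee_rot: [[-0.993, 0.092, -0.071], [0.115, 0.699, -0.706], [-0.015, -0.709, -0.705]]
force: [-1.1, -1.1, 6.9]
grip_width: 0.0106
gripper_force: 30.0
```

```bash
python3 -m crank '[[0.03,0.23,-0.15,0,0,0,-1],[0.03,0.22,-0.17,0,0,0,-1],[0.02,0.21,-0.18,0,0,0,-1],[0.02,0.2,-0.2,0,0,0,-1],[0.02,0.18,-0.21,0,0,0,-1]]'
```

```text
time: 12.95
eef_pos: [0.5892, -0.0904, 0.1965]
ee_rot: [[-0.993, 0.091, -0.069], [0.113, 0.7, -0.705], [-0.016, -0.708, -0.706]]
force: [3.1, 1.3, 6.6]
grip_width: 0.0111
gripper_force: 30.0
```

```bash
python3 -m crank '[[0.02,0.17,-0.22,0,0,0,-1],[0.02,0.15,-0.24,0,0,0,-1],[0.02,0.13,-0.25,0,0,0,-1],[0.01,0.12,-0.25,0,0,0,-1],[0.01,0.1,-0.26,0,0,0,-1]]'
```

```text
time: 13.45
eef_pos: [0.593, -0.0577, 0.1341]
ee_rot: [[-0.993, 0.091, -0.07], [0.114, 0.701, -0.704], [-0.015, -0.707, -0.707]]
force: [5.8, 0.8, 5.1]
grip_width: 0.0113
gripper_force: 30.0
```

```bash
python3 -m crank '[[0.01,0.08,-0.27,0,0,0,-1],[0.01,0.06,-0.27,0,0,0,-1],[0.01,0.04,-0.28,0,0,0,-1],[0,0.02,-0.28,0,0,0,-1],[0,0,-0.28,0,0,0,-1]]' && python3 -m crank '[[0,0,-0.05,0,0,0,-1],[0,0,0,0,0,0,-1],[0,0,0,0,0,0,-1]]'
```

```text
time: 13.95
eef_pos: [0.5938, -0.0483, 0.0648]
ee_rot: [[-0.993, 0.091, -0.071], [0.115, 0.7, -0.704], [-0.014, -0.708, -0.706]]
force: [6.2, 11.4, 17.8]
grip_width: 0.0111
gripper_force: 30.0
time: 14.25
eef_pos: [0.5934, -0.0495, 0.0637]
ee_rot: [[-0.993, 0.091, -0.073], [0.116, 0.699, -0.706], [-0.013, -0.71, -0.705]]
force: [4.2, -1.6, 6.4]
grip_width: 0.0111
gripper_force: 30.0
```

```bash
python3 -m crank '[[0,0,0,0,0,0,-0.5],[0,0,0,0,0,0,-0.5],[0,0,0,0,0,0,-0.5],[0.02,0.3,0.3,0,0,0,-0.5],[0.02,0.5,0.5,0,0,0,-0.5]]' && python3 -m crank '[[0.05,0.6,0.6,0,0,0,-0.5],[0.05,0.6,0.6,0,0,0,-0.5],[0.05,0.6,0.6,0,0,0,-0.5],[0,0.3,0.8,0.93,-0.11,0,0],[0,0.3,0.8,0.93,-0.11,0,0]]'  && python3 -m crank '[[0,0,0.8,0.93,-0.11,0,1],[0,0,0.8,0.93,-0.11,0,1],[0,0,0.4,0.93,-0.11,0,1],[0,0,0,0.93,-0.11,0,1],[0,0,0,0.93,-0.11,0,1]]'
python3 - <<'E'
from h import *
np.set_printoptions(precision=4,suppress=True)
print(env.get_state()["q"])
c=env.camera("scene"); cv2.imwrite("pics/s4.png",cv2.resize(c["color"][60:300,60:460],None,fx=2,fy=2)[:,:,::-1])
c=env.camera("top")
for x,a,m in jars(c): print("lid",x,a)
E
```

```text
time: 14.75
eef_pos: [0.5919, -0.0095, 0.1003]
ee_rot: [[-0.993, 0.087, -0.081], [0.119, 0.7, -0.704], [-0.005, -0.709, -0.705]]
force: [0.2, 0.6, 0.3]
grip_width: 0.0236
gripper_force: 0.0
time: 15.25
eef_pos: [0.6013, 0.114, 0.2714]
ee_rot: [[-0.993, 0.102, -0.055], [0.115, 0.842, -0.527], [-0.007, -0.53, -0.848]]
force: [0.7, -0.3, -0.2]
grip_width: 0.0361
gripper_force: 0.0
time: 15.75
eef_pos: [0.6027, 0.1122, 0.3746]
ee_rot: [[-0.992, 0.125, 0.013], [0.125, 0.992, 0.004], [-0.012, 0.006, -1.0]]
force: [-0.4, 0.3, -0.9]
grip_width: 0.0763
gripper_force: 0.0
[ 0.0409  0.2106  1.2336  0.004   1.6843 -1.4042]
lid [ 0.5914 -0.0468  0.066 ] 272
lid [ 0.7246 -0.3084  0.066 ] 112
lid [ 0.5519 -0.2868  0.066 ] 1406
lid [0.6127 0.129  0.066 ] 131
lid [0.548  0.3024 0.066 ] 179
lid [0.5266 0.1527 0.066 ] 194
```

View pics/s4.png

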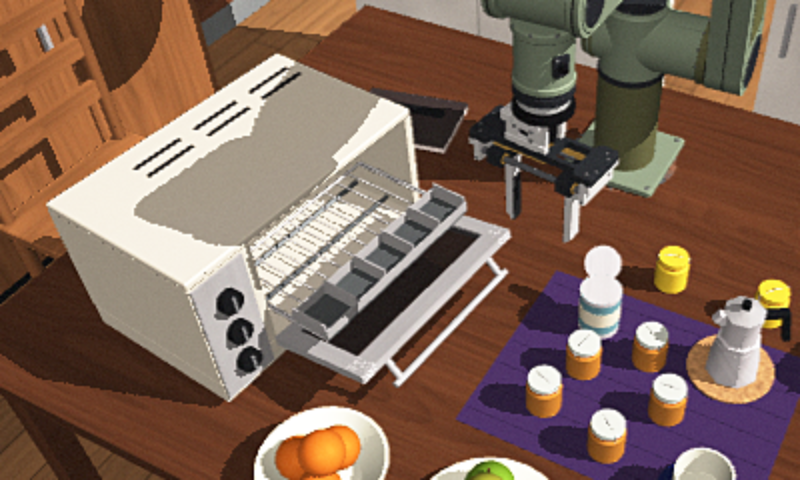

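The door is fully down, the rack's five cells are out, the pot is on the mat and five jars are standing. Setting one fixed grasp orientation for every jar: yaw 40° off the rack line, leaning 12° outward. I'll also check the cell positions from depth.

```bash
python3 -m crank '[[0,0,-0.3,0,0,-0.9,1],[0,0,-0.3,0,0,-0.9,1],[0,0,-0.3,0,0,-0.9,1],[0,0,-0.3,0,0,-0.9,1],[0,0,0,0,0,-0.9,1]]' |tail -1 && python3 -m crank '[[0,0,0,0,0,-0.9,1],[0,0,0,0,0,-0.9,1],[0,0,0,0,0,-0.9,1],[0,0,0,-0.73,-0.48,0,1],[0,0,0,-0.73,-0.48,0,1]]' |tail -1 &&  python3 -m crank '[[0,0,0,0,0,0,1],[0,0,0,0,0,0,1]]'
cat > look.py <<'E'
from h import *
np.set_printoptions(precision=4,suppress=True)
s=env.get_state(); print(s["time"],s["eef_pos"],s["q"])
for k in("top","scene"):
    c=env.camera(k); _,P=cloud(c); hsv=cv2.cvtColor(c["color"],cv2.COLOR_RGB2HSV)
    if k=="top":
        for x,a,m in jars(c):
            if x[1]>.05: print("lid",x[:2],a)
    else:
        m=(hsv[...,0]>8)&(hsv[...,0]<20)&(hsv[...,1]>180)&(hsv[...,2]>120)&(P[...,2]>.01)&(P[...,2]<.05)&(P[...,0]>.4)&(P[...,0]<.75)&(P[...,1]>.0)&(P[...,1]<.4)
        for b in blobs(m,25):
            q=P[b[2]]; v=c["pose"][:2,3]-q[:,:2].mean(0); v/=np.linalg.norm(v)
            f=q[:,:2].mean(0)-v*.0225
            print("amber",f,b[1],q[:,2].min(),q[:,2].max())
E
python3 look.py; python3 - <<'E'
from h import *
o=np.array([.5642,-.2613]); n=np.array([.117,.9931]); t=np.array([.9931,-.117])
for k in("top","scene"):
    c=env.camera(k); _,P=cloud(c); d=(P[...,:2]-o)@n; y=(P[...,:2]-o)@t
    m=(P[...,2]>.154)&(P[...,2]<.168)&(d>.02)&(d<.16)&(abs(y)<.25)
    print(k,m.sum(),np.percentile(d[m],[2,50,98]),np.percentile(y[m],[1,50,99]))
    h,e=np.histogram(y[m],bins=np.arange(-.2,.2,.006)); print(h)
    f=(abs(P[...,2]-.135)<.005)&(d>.04)&(d<.13)&(abs(y)<.18)
    h,e=np.histogram(y[f],bins=np.arange(-.2,.2,.006)); print(h, np.percentile(d[f],[3,97]))
c=env.camera("top");m=(abs(cloud(c)[1][...,2]-.086)<.05)
P=cloud(c)[1]; m=(P[...,2]>.078)&(P[...,2]<.135)&(P[...,1]>.05)&(P[...,1]<.22)&(P[...,0]>.38)&(P[...,0]<.5); print("tin",P[m].mean(0),P[m].min(0),P[m].max(0))
E
```

```text
gripper_force: 0.0
gripper_force: 0.0
time: 17.05
eef_pos: [0.602, 0.1129, 0.3121]
ee_rot: [[-0.538, 0.834, 0.118], [0.814, 0.551, -0.182], [-0.217, -0.002, -0.976]]
force: [0.7, -0.0, -0.4]
grip_width: 0.0943
gripper_force: 0.0
17.05 [0.602  0.1129 0.3121] [ 0.1486  0.1886  1.3987 -0.1998  1.4652 -0.4231]
lid [0.4631 0.2406] 192
amber [0.4663 0.2483] 105 0.010181567502761668 0.04998341923730676
amber [0.5287 0.1588] 111 0.010274684857562333 0.04994456980160189
amber [0.621  0.1339] 116 0.011211701566789412 0.049856610314009675
amber [0.5513 0.3121] 112 0.010567264602227011 0.04997259154884848
amber [0.6533 0.2539] 119 0.011175789712549511 0.04985904794984508
top 259 [0.04878818 0.08578131 0.12007995] [-0.170904    0.03303738  0.20107938]
[ 0  0  0  0 11 13  3  1  0  1  2  1  0  1  3  1 29  1  1  3  2  0  1  2
  0  0  2 29  0  2  1  0  0  1  2  1  2  1 20 16  3  3  1  2  0  1  2  1
  0  1 33  1  3  2  1  3  0  1  1  3  0 36  5  0  0  0]
[ 0  0  0  0 15 32 38 45 42 39 41 41 44 40 41 41 13 40 41 39 37 35 41 43
 41 39 44 21 23 36 37 45 36 39 39 39 42 42 36  1 39 38 38 38 42 40 38 38
 35 42 13 15 35 43 36 39 42 37 39 39 44 35  0  0  0  0] [0.0518626  0.11358976]
scene 381 [0.02114729 0.08675929 0.12263478] [-0.16768954  0.03657854  0.24592704]
[ 0  0  0  0  0 24 22  4  2  2  1  1  3  1  2  1 10 35  2  5  3  2  0  2
  0  1  1  2 47  2  2  1  0  0  1  2  2  1  0 32 20  2  3  2  3  1  2  3
  1  1 16 26  2  2  2  1  5  2  2  0  4  2 45  0  0  0]
[ 0  0  0  0  0 15 18 24 17 21 19 17 19  6  1  1  8 22 25 24 22 22 28 25
 13  3  1  0 20 24 22 28 24 21 27 24  8  3  3 19 24 29 22 28 29 25 27 23
  3  5  5 27 30 27 33 25 33 25 28 20  3  3 41  5  0  0] [0.05185262 0.12157866]
tin [0.4145735  0.10849162 0.09393781] [0.38267267 0.09409235 0.07839698] [0.45979001 0.12107988 0.12235389]
```

```bash
cat > wl.py <<'E'
from h import *
np.set_printoptions(precision=4,suppress=True)
s=env.get_state(); print(s["time"],s["eef_pos"])
c=env.camera("wrist"); _,P=cloud(c); hsv=cv2.cvtColor(c["color"],cv2.COLOR_RGB2HSV)
cv2.imwrite("pics/wl.png",c["color"][:,:,::-1])
m=(P[...,2]>.056)&(P[...,2]<.076)&(hsv[...,1]<70)&(hsv[...,2]>110)
for ce,a,b in blobs(m,300):
    ct=max(cv2.findContours(b.astype(np.uint8),0,1)[0],key=cv2.contourArea)
    e=cv2.fitEllipse(cv2.convexHull(ct)) if len(ct)>5 else None
    print("wrist lid",ce.round(),a,"cent",cast(c,[ce],.066)[0][:2],"ell",cast(c,[e[0]],.066)[0][:2],"depthmid",((P[b].min(0)+P[b].max(0))/2)[:2])
E
python3 wl.py
```

```text
17.3 [0.6032 0.1109 0.3132]
wrist lid [412.  65.] 1538 cent [0.6516 0.2464] ell [0.6517 0.2466] depthmid [0.6529 0.2464]
wrist lid [283.  74.] 1465 cent [0.5281 0.1528] ell [0.5283 0.1526] depthmid [0.5285 0.1518]
wrist lid [335. 133.] 1198 cent [0.6207 0.1284] ell [0.6208 0.1286] depthmid [0.6215 0.1277]
wrist lid [243. 215.] 1568 cent [ 0.5764 -0.0459] ell [ 0.5797 -0.0487] depthmid [ 0.5917 -0.0477]
```

```bash
python3 -m crank '[[0.35,0.35,0,0,0,0,1],[0,0,-0.8,0,0,0,1],[0,0,-0.9,0,0,0,1],[0,0,-0.9,0,0,0,1],[0,0,-0.8,0,0,0,1]]'|head -2 && python3 -m crank '[[0,0,-0.8,0,0,0,1],[0,0,-0.6,0,0,0,1],[0,0,-0.42,0,0,0,1],[0,0,0,0,0,0,1],[0,0,0,0,0,0,1]]'
```

```text
time: 17.85
eef_pos: [0.6199, 0.1284, 0.1411]
time: 18.35
eef_pos: [0.6207, 0.1286, 0.0524]
ee_rot: [[-0.535, 0.836, 0.12], [0.816, 0.549, -0.183], [-0.218, 0.0, -0.976]]
force: [0.7, -0.1, -0.0]
grip_width: 0.0943
gripper_force: 0.0
```

```bash
python3 -m crank '[[0,0,0,0,0,0,-1],[0,0,0,0,0,0,-1],[0,0,0,0,0,0,-1],[0,0,0,0,0,0,-1],[0,0,0,0,0,0,-1]]' && python3 -m crank '[[0,0,0.4,0,0,0,-1],[0,0,0.8,0,0,0,-1],[0,0,0.9,0,0,0,-1],[0,0,0.9,0,0,0,-1],[0,0,0.9,0,0,0,-1]]'|tail -6 && python3 -m crank '[[0.1,-0.36,0.6,0,0,0,-1],[0.2,-0.73,0.4,0,0,0,-1],[0.2,-0.73,0,0,0,0,-1],[0.2,-0.73,0,0,0,0,-1],[0.2,-0.73,0,0,0,0,-1]]' |head -2 && python3 -m crank '[[0.2,-0.73,0,0,0,0,-1],[0.2,-0.73,0,0,0,0,-1],[0.2,-0.73,0,0,0,0,-1],[0.2,-0.73,0,0,0,0,-1],[0.1,-0.36,0,0,0,0,-1]]' |head -2 && python3 -m crank '[[0,0,0,0,0,0,-1],[0,0,0,0,0,0,-1]]'
```

```text
time: 18.85
eef_pos: [0.6205, 0.1292, 0.0527]
ee_rot: [[-0.536, 0.836, 0.121], [0.815, 0.549, -0.182], [-0.219, 0.001, -0.976]]
force: [-0.5, -0.2, 0.8]
grip_width: 0.0575
gripper_force: 0.0
time: 19.35
eef_pos: [0.6193, 0.1291, 0.248]
ee_rot: [[-0.536, 0.836, 0.118], [0.815, 0.549, -0.182], [-0.217, -0.001, -0.976]]
force: [-0.3, -0.2, -1.3]
grip_width: 0.0552
gripper_force: 30.0
time: 19.85
eef_pos: [0.6649, -0.0359, 0.2966]
time: 20.35
eef_pos: [0.7097, -0.202, 0.2957]
time: 20.55
eef_pos: [0.7099, -0.1978, 0.2963]
ee_rot: [[-0.536, 0.836, 0.119], [0.816, 0.549, -0.181], [-0.216, 0.0, -0.976]]
force: [0.3, 0.1, -1.2]
grip_width: 0.0552
gripper_force: 30.0
```

```bash
python3 -m crank '[[0,0.13,-0.2,0,0,0,-1],[0,0,-0.5,0,0,0,-1],[0,0,-0.5,0,0,0,-1],[0,0,-0.4,0,0,0,-1],[0,0,-0.2,0,0,0,-1]]' && python3 -m crank '[[0,0,-0.2,0,0,0,-1],[0,0,-0.1,0,0,0,-1],[0,0,0,0,0,0,-1],[0,0,0,0,0,0,-1]]'
```

```text
time: 21.05
eef_pos: [0.7086, -0.189, 0.2035]
ee_rot: [[-0.539, 0.834, 0.116], [0.815, 0.551, -0.18], [-0.214, -0.003, -0.977]]
force: [-1.0, -1.1, -1.7]
grip_width: 0.0552
gripper_force: 30.0
time: 21.45
eef_pos: [0.7109, -0.1925, 0.1934]
ee_rot: [[-0.536, 0.836, 0.122], [0.815, 0.549, -0.183], [-0.22, 0.001, -0.976]]
force: [0.2, 0.1, -1.8]
grip_width: 0.0551
gripper_force: 30.0
```

```bash
python3 -m crank '[[-0.02,0,-0.06,0,0,0,-1],[0,0,-0.05,0,0,0,-1],[0,0,0,0,0,0,-1],[0,0,0,0,0,0,-1]]'
```

```text
time: 21.85
eef_pos: [0.7099, -0.1928, 0.1883]
ee_rot: [[-0.535, 0.836, 0.122], [0.815, 0.549, -0.184], [-0.22, 0.001, -0.975]]
force: [-1.2, 1.4, 2.8]
grip_width: 0.0551
gripper_force: 30.0
```

```bash
python3 -m crank '[[0,0,0,0,0,0,0.36],[0,0,0,0,0,0,0.36],[0,0,0,0,0,0,0.36],[0,0,0.3,0,0,0,0.36],[0,0,0.7,0,0,0,0.36]]' && python3 -m crank '[[0,0,0.8,0,0,0,0.36],[0,0,0.6,0,0,0,1],[-0.36,0.69,0,0,0,0,1],[-0.36,0.69,0,0,0,0,1],[-0.36,0.69,0,0,0,0,1]]'|head -2 && python3 -m crank '[[-0.36,0.69,0,0,0,0,1],[-0.36,0.69,0,0,0,0,1],[-0.36,0.69,0,0,0,0,1],[-0.36,0.69,0,0,0,0,1],[-0.36,0.69,0,0,0,0,1]]'|head -2 && python3 -m crank '[[-0.36,0.69,0,0,0,0,1],[-0.36,0.69,0,0,0,0,1],[0,0,0,0,0,0,1],[0,0,0,0,0,0,1]]'|head -2; python3 wl.py; python3 look.py; python3 - <<'E'
from h import *
c=env.camera("scene"); cv2.imwrite("pics/s5.png",cv2.resize(c["color"][90:270,90:330],None,fx=3,fy=3)[:,:,::-1])
E
```

```text
time: 22.35
eef_pos: [0.7068, -0.1916, 0.2327]
ee_rot: [[-0.538, 0.836, 0.112], [0.816, 0.549, -0.179], [-0.211, -0.005, -0.977]]
force: [0.7, 0.4, -0.5]
grip_width: 0.064
gripper_force: 0.0
time: 22.85
eef_pos: [0.655, -0.0882, 0.3085]
time: 23.35
eef_pos: [0.5647, 0.0849, 0.3082]
time: 23.75
eef_pos: [0.5294, 0.1533, 0.308]
23.75 [0.5294 0.1533 0.308 ]
wrist lid [544.  34.] 1916 cent [0.6808 0.3973] ell [0.674  0.4018] depthmid [0.6743 0.399 ]
wrist lid [403.  38.] 1751 cent [0.5494 0.3034] ell [0.5496 0.3033] depthmid [0.5507 0.3029]
wrist lid [311.  43.] 1678 cent [0.465  0.2413] ell [0.4648 0.2412] depthmid [0.4656 0.2407]
wrist lid [435. 129.] 1272 cent [0.6511 0.247 ] ell [0.651 0.247] depthmid [0.6529 0.2465]
wrist lid [314. 137.] 1212 cent [0.5273 0.1527] ell [0.5275 0.1526] depthmid [0.5283 0.1514]
wrist lid [275. 261.] 614 cent [ 0.585  -0.0467] ell [ 0.5736 -0.0454] depthmid [ 0.5907 -0.0447]
23.8 [0.5297 0.1525 0.3077] [ 0.245   0.0693  1.5413 -0.2095  1.4578 -0.3208]
lid [0.6654 0.2437] 52
lid [0.5328 0.1451] 101
amber [0.4661 0.2488] 104 0.010336590560897418 0.04994926147758383
amber [0.5285 0.1584] 114 0.010339285028297063 0.04870711118007365
amber [0.5512 0.3127] 109 0.010166294400051568 0.04976397136294941
amber [0.6526 0.2545] 120 0.010011761802971364 0.04970365263348864
```

View pics/s5.png

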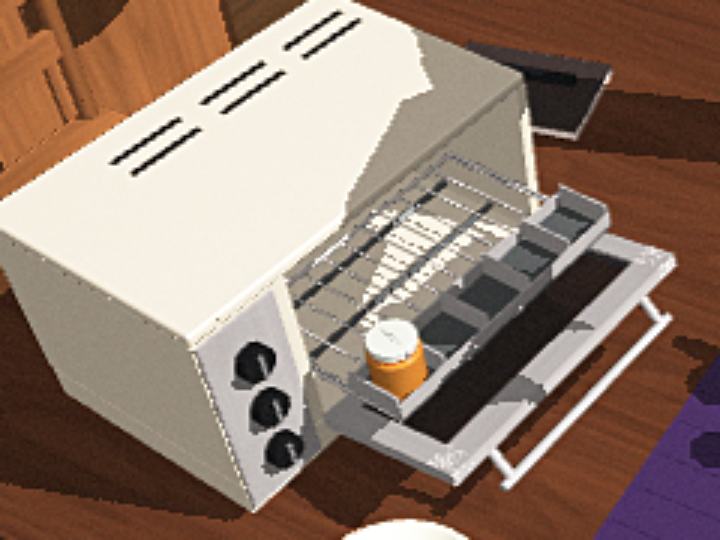

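Jar 1 stands upright in cell 5 (395,365). Picking the second jar slightly higher to clear the tin's lid.

```bash
python3 -m crank '[[-0.04,0,-0.6,0,0,0,1],[0,0,-0.9,0,0,0,1],[0,0,-0.9,0,0,0,1],[0,0,-0.8,0,0,0,1],[0,0,-0.8,0,0,0,1]]'|head -2 && python3 -m crank '[[0,0,-0.6,0,0,0,1],[0,0,-0.4,0,0,0,1],[0,0,-0.05,0,0,0,1],[0,0,0,0,0,0,1],[0,0,0,0,0,0,-1]]' && python3 -m crank '[[0,0,0,0,0,0,-1],[0,0,0,0,0,0,-1],[0,0,0,0,0,0,-1],[0,0,0,0,0,0,-1],[0,0,0,0,0,0,-1]]' | tail -6 && python3 -m crank '[[0,0,0,0,0,0,-1],[0,0,0,0,0,0,-1],[0,0,0.4,0,0,0,-1],[0,0,0.8,0,0,0,-1],[0,0,0.9,0,0,0,-1]]'
```

```text
time: 24.45
eef_pos: [0.5277, 0.1513, 0.1052]
time: 24.95
eef_pos: [0.5289, 0.1525, 0.0558]
ee_rot: [[-0.535, 0.836, 0.123], [0.816, 0.549, -0.182], [-0.22, 0.003, -0.976]]
force: [0.7, -0.6, 0.2]
grip_width: 0.0888
gripper_force: 0.0
time: 25.45
eef_pos: [0.5276, 0.1528, 0.0547]
ee_rot: [[-0.536, 0.836, 0.121], [0.816, 0.549, -0.182], [-0.219, 0.001, -0.976]]
force: [0.2, 0.2, 1.9]
grip_width: 0.0551
gripper_force: 30.0
time: 25.95
eef_pos: [0.5247, 0.152, 0.1573]
ee_rot: [[-0.537, 0.836, 0.113], [0.815, 0.549, -0.184], [-0.216, -0.006, -0.976]]
force: [1.1, -0.3, -2.0]
grip_width: 0.0553
gripper_force: 30.0
```

```bash
python3 -m crank '[[0,0,0.9,0,0,0,-1],[0,0,0.9,0,0,0,-1],[0.11,-0.34,0.7,0,0,0,-1],[0.23,-0.67,0.3,0,0,0,-1],[0.23,-0.67,0,0,0,0,-1]]'|head -2 && python3 -m crank '[[0.23,-0.67,0,0,0,0,-1],[0.23,-0.67,0,0,0,0,-1],[0.23,-0.67,0,0,0,0,-1],[0.23,-0.67,0,0,0,0,-1],[0.23,-0.67,0,0,0,0,-1]]' |head -2 && python3 -m crank '[[0.23,-0.67,0,0,0,0,-1],[0.23,-0.67,0,0,0,0,-1],[0.12,-0.34,0,0,0,0,-1],[0,0,0,0,0,0,-1],[0,0,0,0,0,0,-1]]'
```

```text
time: 26.45
eef_pos: [0.5574, 0.0684, 0.3026]
time: 26.95
eef_pos: [0.6127, -0.1001, 0.2975]
time: 27.45
eef_pos: [0.6417, -0.1821, 0.2981]
ee_rot: [[-0.536, 0.836, 0.118], [0.816, 0.549, -0.181], [-0.216, -0.0, -0.976]]
force: [-0.1, -0.1, -1.9]
grip_width: 0.0554
gripper_force: 30.0
```

```bash
python3 -m crank '[[0,-0.03,-0.3,0,0,0,-1],[0,0,-0.6,0,0,0,-1],[0,0,-0.6,0,0,0,-1],[0,0,-0.4,0,0,0,-1],[0,0,-0.1,0,0,0,-1]]'|head -2 && python3 -m crank '[[0,0,-0.08,0,0,0,-1],[0,0,-0.06,0,0,0,-1],[0,0,-0.03,0,0,0,-1],[0,0,0,0,0,0,-1],[0,0,0,0,0,0,-1]]'
```

```text
time: 27.95
eef_pos: [0.6405, -0.182, 0.1951]
time: 28.45
eef_pos: [0.6427, -0.1846, 0.1916]
ee_rot: [[-0.536, 0.836, 0.121], [0.815, 0.549, -0.183], [-0.22, 0.001, -0.976]]
force: [-0.1, -0.4, -2.2]
grip_width: 0.0553
gripper_force: 30.0
```

```bash
python3 -m crank '[[0,0,-0.05,0,0,0,-1],[0,0,0,0,0,0,-1],[0,0,0,0,0,0,-1]]'
```

```text
time: 28.75
eef_pos: [0.643, -0.1848, 0.1897]
ee_rot: [[-0.535, 0.836, 0.122], [0.815, 0.549, -0.183], [-0.22, 0.001, -0.975]]
force: [-1.5, 0.2, 3.3]
grip_width: 0.0556
gripper_force: 30.0
```

```bash
python3 -m crank '[[0,0,0,0,0,0,0.34],[0,0,0,0,0,0,0.34],[0,0,0,0,0,0,0.34],[0,0,0.3,0,0,0,0.34],[0,0,0.7,0,0,0,0.34]]' && python3 -m crank '[[0,0,0.8,0,0,0,0.34],[0,0,0.6,0,0,0,1],[0.02,0.86,0,0,0,0,1],[0.02,0.86,0,0,0,0,1],[0.02,0.86,0,0,0,0,1]]'|head -2 && python3 -m crank '[[0.02,0.86,0,0,0,0,1],[0.02,0.86,0,0,0,0,1],[0.02,0.86,0,0,0,0,1],[0.02,0.86,0,0,0,0,1],[0.02,0.86,0,0,0,0,1]]'|head -2 && python3 -m crank '[[0,0.86,0,0,0,0,1],[0,0.86,0,0,0,0,1],[0,0,0,0,0,0,1],[0,0,0,0,0,0,1]]'|head -2; python3 wl.py; python3 look.py
```

```text
time: 29.25
eef_pos: [0.6398, -0.1835, 0.2347]
ee_rot: [[-0.538, 0.836, 0.112], [0.816, 0.549, -0.179], [-0.211, -0.005, -0.977]]
force: [1.1, 0.5, -0.4]
grip_width: 0.0632
gripper_force: 0.0
time: 29.75
eef_pos: [0.6455, -0.0545, 0.3102]
time: 30.25
eef_pos: [0.6503, 0.1614, 0.3097]
time: 30.65
eef_pos: [0.6502, 0.2465, 0.3088]
30.65 [0.6502 0.2465 0.3088]
wrist lid [414.  38.] 1407 cent [0.6801 0.4039] ell [0.6746 0.4024] depthmid [0.6749 0.4002]
wrist lid [271.  49.] 1628 cent [0.5506 0.3042] ell [0.5506 0.3043] depthmid [0.5508 0.3039]
wrist lid [181.  55.] 1665 cent [0.4661 0.2424] ell [0.466  0.2424] depthmid [0.4653 0.2412]
wrist lid [141. 102.] 358 cent [0.4449 0.1648] ell [0.4362 0.1442] depthmid [0.4376 0.1522]
wrist lid [317. 138.] 1213 cent [0.6519 0.2474] ell [0.6521 0.2475] depthmid [0.6525 0.2464]
wrist lid [138. 241.] 773 cent [ 0.5094 -0.0381] ell [ 0.5104 -0.0397] depthmid [ 0.5144 -0.0369]
30.7 [0.6504 0.2453 0.3089] [ 0.3353  0.3954  1.1448 -0.2142  1.5468 -0.247 ]
lid [0.6551 0.2371] 89
lid [0.5513 0.2923] 91
lid [0.4631 0.2404] 188
amber [0.4666 0.2484] 104 0.010307870159859567 0.04988687560872296
amber [0.5512 0.3112] 115 0.010545185200790064 0.049880354788483405
amber [0.6533 0.2534] 119 0.012149498122427271 0.04980235785663267
```

```bash
python3 -m crank '[[0.03,0.03,-0.6,0,0,0,1],[0,0,-0.9,0,0,0,1],[0,0,-0.9,0,0,0,1],[0,0,-0.8,0,0,0,1],[0,0,-0.8,0,0,0,1]]'|head -2 && python3 -m crank '[[0,0,-0.6,0,0,0,1],[0,0,-0.4,0,0,0,1],[0,0,-0.1,0,0,0,1],[0,0,0,0,0,0,1],[0,0,0,0,0,0,-1]]' && python3 -m crank '[[0,0,0,0,0,0,-1],[0,0,0,0,0,0,-1],[0,0,0,0,0,0,-1],[0,0,0,0,0,0,-1],[0,0,0,0,0,0,-1]]' | tail -6 && python3 -m crank '[[0,0,0,0,0,0,-1],[0,0,0,0,0,0,-1],[0,0,0.4,0,0,0,-1],[0,0,0.8,0,0,0,-1],[0,0,0.9,0,0,0,-1]]'
```

```text
time: 31.3
eef_pos: [0.652, 0.245, 0.1071]
time: 31.8
eef_pos: [0.6533, 0.2467, 0.0553]
ee_rot: [[-0.534, 0.836, 0.123], [0.816, 0.548, -0.182], [-0.219, 0.003, -0.976]]
force: [0.4, -0.1, -0.1]
grip_width: 0.089
gripper_force: 0.0
time: 32.3
eef_pos: [0.6521, 0.2474, 0.0538]
ee_rot: [[-0.536, 0.836, 0.121], [0.815, 0.549, -0.182], [-0.219, 0.001, -0.976]]
force: [-0.4, 0.1, 2.1]
grip_width: 0.0553
gripper_force: 30.0
time: 32.8
eef_pos: [0.6491, 0.2462, 0.1552]
ee_rot: [[-0.537, 0.836, 0.113], [0.815, 0.549, -0.185], [-0.216, -0.007, -0.976]]
force: [0.6, -0.4, -2.5]
grip_width: 0.055
gripper_force: 30.0
```

```bash
python3 -m crank '[[0,0,0.9,0,0,0,-1],[0,0,0.9,0,0,0,-1],[-0.07,-0.35,0.7,0,0,0,-1],[-0.13,-0.7,0.3,0,0,0,-1],[-0.13,-0.7,0,0,0,0,-1]]'|head -2 && python3 -m crank '[[-0.13,-0.7,0,0,0,0,-1],[-0.13,-0.7,0,0,0,0,-1],[-0.13,-0.7,0,0,0,0,-1],[-0.13,-0.7,0,0,0,0,-1],[-0.13,-0.7,0,0,0,0,-1]]' |head -2 && python3 -m crank '[[-0.13,-0.7,0,0,0,0,-1],[-0.13,-0.7,0,0,0,0,-1],[-0.13,-0.7,0,0,0,0,-1],[-0.13,-0.7,0,0,0,0,-1],[-0.06,-0.42,0,0,0,0,-1]]'|head -2 && python3 -m crank '[[0,0,0,0,0,0,-1],[0,0,0,0,0,0,-1]]'
```

```text
time: 33.3
eef_pos: [0.6363, 0.1596, 0.3017]
time: 33.8
eef_pos: [0.6014, -0.0166, 0.2967]
time: 34.3
eef_pos: [0.5721, -0.1785, 0.2967]
time: 34.5
eef_pos: [0.573, -0.1762, 0.297]
ee_rot: [[-0.535, 0.836, 0.118], [0.817, 0.548, -0.181], [-0.216, -0.001, -0.976]]
force: [-0.1, 0.2, -2.2]
grip_width: 0.0549
gripper_force: 30.0
```

```bash
python3 -m crank '[[0.01,0,-0.3,0,0,0,-1],[0,0,-0.6,0,0,0,-1],[0,0,-0.6,0,0,0,-1],[0,0,-0.4,0,0,0,-1],[0,0,-0.1,0,0,0,-1]]'|head -2 && python3 -m crank '[[0,0,-0.08,0,0,0,-1],[0,0,-0.06,0,0,0,-1],[0,0,-0.05,0,0,0,-1],[0,0,0,0,0,0,-1],[0,0,0,0,0,0,-1]]'
```

```text
time: 35.0
eef_pos: [0.5727, -0.1741, 0.194]
time: 35.5
eef_pos: [0.5746, -0.1766, 0.1895]
ee_rot: [[-0.536, 0.836, 0.121], [0.815, 0.549, -0.183], [-0.219, 0.001, -0.976]]
force: [-0.1, 0.3, -2.4]
grip_width: 0.0552
gripper_force: 30.0
```

```bash
python3 -m crank '[[0,0,-0.05,0,0,0,-1],[0,0,0,0,0,0,-1],[0,0,0,0,0,0,-1]]' && python3 -m crank '[[0,0,0,0,0,0,0.34],[0,0,0,0,0,0,0.34],[0,0,0,0,0,0,0.34],[0,0,0.3,0,0,0,0.34],[0,0,0.7,0,0,0,0.34]]' && python3 -m crank '[[0,0,0.8,0,0,0,0.34],[0,0,0.6,0,0,0,1],[-0.04,0.87,0,0,0,0,1],[-0.04,0.87,0,0,0,0,1],[-0.04,0.87,0,0,0,0,1]]'|head -2 && python3 -m crank '[[-0.04,0.87,0,0,0,0,1],[-0.04,0.87,0,0,0,0,1],[-0.04,0.87,0,0,0,0,1],[-0.05,0.87,0,0,0,0,1],[-0.05,0.87,0,0,0,0,1]]'|head -2 && python3 -m crank '[[-0.05,0.87,0,0,0,0,1],[-0.05,0.87,0,0,0,0,1],[-0.05,0.87,0,0,0,0,1],[0,0,0,0,0,0,1],[0,0,0,0,0,0,1]]'|head -2; python3 wl.py; python3 look.py
```

```text
time: 35.8
eef_pos: [0.575, -0.1768, 0.1887]
ee_rot: [[-0.535, 0.836, 0.122], [0.815, 0.549, -0.184], [-0.221, 0.001, -0.975]]
force: [-2.6, 1.7, 6.4]
grip_width: 0.055
gripper_force: 30.0
time: 36.3
eef_pos: [0.5719, -0.1755, 0.2333]
ee_rot: [[-0.537, 0.836, 0.113], [0.816, 0.549, -0.179], [-0.212, -0.004, -0.977]]
force: [1.8, -1.3, 0.3]
grip_width: 0.063
gripper_force: 0.0
time: 36.8
eef_pos: [0.5685, -0.045, 0.3081]
time: 37.3
eef_pos: [0.5573, 0.1734, 0.3077]
time: 37.8
eef_pos: [0.5497, 0.3029, 0.3068]
37.8 [0.5497 0.3029 0.3068]
wrist lid [277.  37.] 340 cent [0.4498 0.375 ] ell [0.4324 0.3695] depthmid [0.4409 0.3694]
wrist lid [445. 122.] 1636 cent [0.6751 0.4107] ell [0.6716 0.415 ] depthmid [0.675  0.4159]
wrist lid [316. 137.] 1223 cent [0.5495 0.304 ] ell [0.5496 0.304 ] depthmid [0.5502 0.3032]
wrist lid [236. 141.] 1199 cent [0.4655 0.2427] ell [0.4654 0.2426] depthmid [0.4656 0.2414]
wrist lid [192. 177.] 357 cent [0.4373 0.1648] ell [0.4338 0.1462] depthmid [0.4343 0.1567]
wrist lid [258. 334.] 492 cent [ 0.6605 -0.0577] ell [ 0.6605 -0.0603] depthmid [ 0.6602 -0.0556]
37.85 [0.5499 0.3018 0.3068] [ 0.4767  0.2691  1.3125 -0.2198  1.5367 -0.1   ]
lid [0.5487 0.302 ] 177
lid [0.4631 0.2407] 191
amber [0.4669 0.2474] 111 0.010529710150749771 0.04969825680608353
amber [0.5515 0.3114] 120 0.010017774754383035 0.04995222865721449
```

```bash
python3 -m crank '[[0,0.03,-0.6,0,0,0,1],[0,0,-0.9,0,0,0,1],[0,0,-0.9,0,0,0,1],[0,0,-0.8,0,0,0,1],[0,0,-0.8,0,0,0,1]]'|head -2 && python3 -m crank '[[0,0,-0.6,0,0,0,1],[0,0,-0.4,0,0,0,1],[0,0,-0.06,0,0,0,1],[0,0,0,0,0,0,1],[0,0,0,0,0,0,-1]]' && python3 -m crank '[[0,0,0,0,0,0,-1],[0,0,0,0,0,0,-1],[0,0,0,0,0,0,-1],[0,0,0,0,0,0,-1],[0,0,0,0,0,0,-1]]' | tail -6 && python3 -m crank '[[0,0,0,0,0,0,-1],[0,0,0,0,0,0,-1],[0,0,0.4,0,0,0,-1],[0,0,0.8,0,0,0,-1],[0,0,0.9,0,0,0,-1]]'
```

```text
time: 38.45
eef_pos: [0.5502, 0.3017, 0.1053]
time: 38.95
eef_pos: [0.5514, 0.3036, 0.0553]
ee_rot: [[-0.534, 0.836, 0.123], [0.816, 0.548, -0.181], [-0.219, 0.004, -0.976]]
force: [0.1, 0.5, 0.4]
grip_width: 0.089
gripper_force: 0.0
time: 39.45
eef_pos: [0.5501, 0.3039, 0.0537]
ee_rot: [[-0.536, 0.836, 0.121], [0.815, 0.549, -0.182], [-0.219, 0.001, -0.976]]
force: [-0.2, 1.2, 1.4]
grip_width: 0.0552
gripper_force: 30.0
time: 39.95
eef_pos: [0.5473, 0.3025, 0.1558]
ee_rot: [[-0.537, 0.836, 0.113], [0.815, 0.549, -0.185], [-0.217, -0.007, -0.976]]
force: [0.8, 0.4, -1.5]
grip_width: 0.0553
gripper_force: 30.0
```

```bash
python3 -m crank '[[0,0,0.9,0,0,0,-1],[0,0,0.9,0,0,0,-1],[-0.03,-0.36,0.7,0,0,0,-1],[-0.07,-0.73,0.3,0,0,0,-1],[-0.07,-0.73,0,0,0,0,-1]]'|head -2 && python3 -m crank '[[-0.07,-0.73,0,0,0,0,-1],[-0.07,-0.73,0,0,0,0,-1],[-0.07,-0.73,0,0,0,0,-1],[-0.07,-0.73,0,0,0,0,-1],[-0.07,-0.73,0,0,0,0,-1]]' |head -2 && python3 -m crank '[[-0.07,-0.73,0,0,0,0,-1],[-0.07,-0.73,0,0,0,0,-1],[-0.07,-0.73,0,0,0,0,-1],[-0.07,-0.73,0,0,0,0,-1],[-0.07,-0.73,0,0,0,0,-1]]'|head -2 && python3 -m crank '[[-0.03,-0.32,0,0,0,0,-1],[0,0,0,0,0,0,-1],[0,0,0,0,0,0,-1],[0,0,0,0,0,0,-1]]'
```

```text
time: 40.45
eef_pos: [0.5423, 0.2126, 0.3013]
time: 40.95
eef_pos: [0.5225, 0.0288, 0.2969]
time: 41.45
eef_pos: [0.505, -0.1534, 0.2969]
time: 41.85
eef_pos: [0.5046, -0.1673, 0.2976]
ee_rot: [[-0.537, 0.835, 0.119], [0.815, 0.55, -0.181], [-0.217, -0.0, -0.976]]
force: [1.5, 0.1, -2.4]
grip_width: 0.0547
gripper_force: 30.0
```

```bash
python3 -m crank '[[0.02,-0.01,-0.3,0,0,0,-1],[0,0,-0.6,0,0,0,-1],[0,0,-0.6,0,0,0,-1],[0,0,-0.4,0,0,0,-1],[0,0,-0.1,0,0,0,-1]]'|head -2 && python3 -m crank '[[0,0,-0.08,0,0,0,-1],[0,0,-0.06,0,0,0,-1],[0,0,-0.05,0,0,0,-1],[0,0,0,0,0,0,-1],[0,0,0,0,0,0,-1]]'
```

```text
time: 42.35
eef_pos: [0.5051, -0.1671, 0.1958]
time: 42.85
eef_pos: [0.506, -0.1691, 0.1893]
ee_rot: [[-0.536, 0.836, 0.121], [0.815, 0.549, -0.183], [-0.219, 0.001, -0.976]]
force: [-0.2, 0.9, -2.6]
grip_width: 0.0553
gripper_force: 30.0
```

```bash
python3 -m crank '[[0,0,-0.04,0,0,0,-1],[0,0,0,0,0,0,-1],[0,0,0,0,0,0,-1]]' && python3 -m crank '[[0,0,0,0,0,0,0.34],[0,0,0,0,0,0,0.34],[0,0,0,0,0,0,0.34],[0,0,0.3,0,0,0,0.34],[0,0,0.7,0,0,0,0.34]]' && python3 -m crank '[[0,0,0.8,0,0,0,0.34],[0,0,0.6,0,0,0,1],[-0.08,0.82,0,0,0,0,1],[-0.08,0.82,0,0,0,0,1],[-0.08,0.82,0,0,0,0,1]]'|head -2 && python3 -m crank '[[-0.08,0.82,0,0,0,0,1],[-0.08,0.82,0,0,0,0,1],[-0.08,0.82,0,0,0,0,1],[-0.08,0.82,0,0,0,0,1],[-0.08,0.82,0,0,0,0,1]]'|head -2 && python3 -m crank '[[-0.08,0.82,0,0,0,0,1],[-0.08,0.82,0,0,0,0,1],[0,0,0,0,0,0,1],[0,0,0,0,0,0,1]]'|head -2; python3 wl.py; python3 look.py
python3 - <<'E'
from h import *
c=env.camera("scene"); cv2.imwrite("pics/s6.png",cv2.resize(c["color"][90:330,90:470],None,fx=2,fy=2)[:,:,::-1])
_,P=cloud(c)
c=env.camera("top"); _,P=cloud(c); m=(P[...,2]>.078)&(P[...,2]<.135)&(P[...,1]>.05)&(P[...,1]<.22)&(P[...,0]>.38)&(P[...,0]<.5); print("tin",P[m].mean(0))
for z in(.08,.09,.1,.11,.12):
    q=P[m&(abs(P[...,2]-z)<.006)]; print(z,len(q),q.min(0) if len(q) else 0,q.max(0) if len(q) else 0)
E
```

```text
time: 43.15
eef_pos: [0.5064, -0.1693, 0.1886]
ee_rot: [[-0.535, 0.836, 0.122], [0.815, 0.549, -0.184], [-0.22, 0.001, -0.975]]
force: [-2.9, 2.2, 4.9]
grip_width: 0.0549
gripper_force: 30.0
time: 43.65
eef_pos: [0.5032, -0.1678, 0.2331]
ee_rot: [[-0.538, 0.836, 0.113], [0.816, 0.549, -0.179], [-0.211, -0.004, -0.977]]
force: [1.7, -0.7, 0.3]
grip_width: 0.0631
gripper_force: 0.0
time: 44.15
eef_pos: [0.4937, -0.0451, 0.3071]
time: 44.65
eef_pos: [0.4735, 0.1608, 0.3067]
time: 45.05
eef_pos: [0.4656, 0.2417, 0.3063]
45.05 [0.4656 0.2417 0.3063]
wrist lid [527. 119.] 2023 cent [0.6743 0.4093] ell [0.6699 0.4143] depthmid [0.6744 0.4163]
wrist lid [315. 138.] 1228 cent [0.4643 0.2415] ell [0.4644 0.2415] depthmid [0.465  0.2403]
wrist lid [318. 334.] 485 cent [ 0.6669 -0.0582] ell [ 0.665  -0.0612] depthmid [ 0.6637 -0.0569]
45.1 [0.4658 0.2408 0.3064] [ 0.4464  0.0433  1.5713 -0.2194  1.499  -0.1229]
lid [0.4629 0.2408] 187
amber [0.4668 0.2476] 107 0.01030608053980675 0.04984251040053378
tin [0.4210768  0.13322665 0.08883713]
0.08 214 [0.39363583 0.10484382 0.07846122] [0.46277419 0.17091931 0.08599711]
0.09 306 [0.3844656  0.09791679 0.08400042] [0.46277419 0.17091931 0.09563077]
0.1 55 [0.38175164 0.09425968 0.09404246] [0.40065158 0.14992371 0.10527169]
0.11 30 [0.38198236 0.09413515 0.10401362] [0.39771124 0.13429975 0.1158093 ]
0.12 11 [0.38251197 0.09654275 0.11408769] [0.38892714 0.11831034 0.12148822]
```

View pics/s6.png

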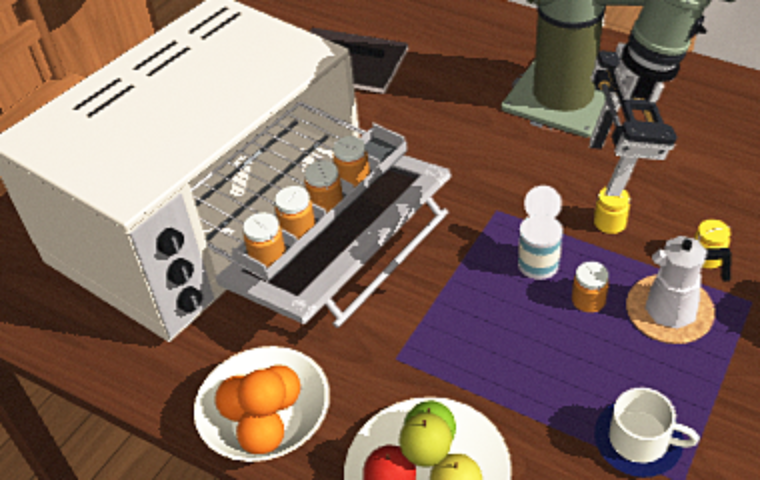

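Four jars stand upright in cells 5 to 2, and the last one is at (592,287) between the tin and the pot; clearances check out.

```bash
python3 -m crank '[[-0.02,0.01,-0.6,0,0,0,1],[0,0,-0.9,0,0,0,1],[0,0,-0.9,0,0,0,1],[0,0,-0.8,0,0,0,1],[0,0,-0.8,0,0,0,1]]'|head -2 && python3 -m crank '[[0,0,-0.6,0,0,0,1],[0,0,-0.4,0,0,0,1],[0,0,-0.04,0,0,0,1],[0,0,0,0,0,0,1],[0,0,0,0,0,0,-1]]' && python3 -m crank '[[0,0,0,0,0,0,-1],[0,0,0,0,0,0,-1],[0,0,0,0,0,0,-1],[0,0,0,0,0,0,-1],[0,0,0,0,0,0,-1]]' | tail -6 && python3 -m crank '[[0,0,0,0,0,0,-1],[0,0,0,0,0,0,-1],[0,0,0.4,0,0,0,-1],[0,0,0.8,0,0,0,-1],[0,0,0.9,0,0,0,-1]]'
```

```text
time: 45.8
eef_pos: [0.4651, 0.2405, 0.1055]
time: 46.3
eef_pos: [0.4663, 0.2418, 0.0564]
ee_rot: [[-0.535, 0.836, 0.123], [0.816, 0.549, -0.181], [-0.219, 0.003, -0.976]]
force: [0.4, 0.7, -0.1]
grip_width: 0.0889
gripper_force: 0.0
time: 46.8
eef_pos: [0.4649, 0.2417, 0.0551]
ee_rot: [[-0.536, 0.836, 0.121], [0.815, 0.549, -0.182], [-0.219, 0.001, -0.976]]
force: [-1.0, -0.2, 1.7]
grip_width: 0.0549
gripper_force: 30.0
time: 47.3
eef_pos: [0.4625, 0.2406, 0.158]
ee_rot: [[-0.537, 0.836, 0.114], [0.815, 0.549, -0.185], [-0.217, -0.006, -0.976]]
force: [0.5, 1.3, -2.4]
grip_width: 0.0551
gripper_force: 30.0
```

```bash
python3 -m crank '[[0,0,0.9,0,0,0,-1],[0,0,0.9,0,0,0,-1],[-0.02,-0.36,0.7,0,0,0,-1],[-0.05,-0.73,0.3,0,0,0,-1],[-0.05,-0.73,0,0,0,0,-1]]'|head -2 && python3 -m crank '[[-0.05,-0.73,0,0,0,0,-1],[-0.05,-0.73,0,0,0,0,-1],[-0.05,-0.73,0,0,0,0,-1],[-0.05,-0.73,0,0,0,0,-1],[-0.05,-0.73,0,0,0,0,-1]]' |head -2 && python3 -m crank '[[-0.05,-0.73,0,0,0,0,-1],[-0.05,-0.73,0,0,0,0,-1],[-0.05,-0.73,0,0,0,0,-1],[-0.03,-0.37,0,0,0,0,-1],[0,0,0,0,0,0,-1]]'|head -2 && python3 -m crank '[[0,0,0,0,0,0,-1],[0,0,0,0,0,0,-1]]'
```

```text
time: 47.8
eef_pos: [0.4601, 0.1505, 0.3026]
time: 48.3
eef_pos: [0.4453, -0.033, 0.2985]
time: 48.8
eef_pos: [0.4362, -0.1618, 0.2985]
time: 49.0
eef_pos: [0.4371, -0.1589, 0.2991]
ee_rot: [[-0.537, 0.835, 0.12], [0.815, 0.55, -0.181], [-0.217, 0.0, -0.976]]
force: [-0.4, 0.5, -1.8]
grip_width: 0.0549
gripper_force: 30.0
```

```bash
python3 -m crank '[[0.03,-0.02,-0.3,0,0,0,-1],[0,0,-0.6,0,0,0,-1],[0,0,-0.6,0,0,0,-1],[0,0,-0.4,0,0,0,-1],[0,0,-0.1,0,0,0,-1]]'|head -2 && python3 -m crank '[[0,0,-0.08,0,0,0,-1],[0,0,-0.06,0,0,0,-1],[0,0,-0.04,0,0,0,-1],[0,0,0,0,0,0,-1],[0,0,0,0,0,0,-1]]'
```

```text
time: 49.5
eef_pos: [0.4376, -0.1588, 0.1971]
time: 50.0
eef_pos: [0.4392, -0.1611, 0.1914]
ee_rot: [[-0.536, 0.836, 0.121], [0.815, 0.549, -0.183], [-0.22, 0.001, -0.976]]
force: [-0.3, -0.7, -2.0]
grip_width: 0.0552
gripper_force: 30.0
```

```bash
python3 -m crank '[[0,0,-0.05,0,0,0,-1],[0,0,0,0,0,0,-1],[0,0,0,0,0,0,-1]]' && python3 -m crank '[[0,0,0,0,0,0,0.34],[0,0,0,0,0,0,0.34],[0,0,0,0,0,0,0.34],[0,0,0.3,0,0,0,0.34],[0,0,0.7,0,0,0,0.34]]' && python3 -m crank '[[0,0,0.8,0,0,0,0.34],[0,0,0.8,0,0,0,0],[0.5,0.8,0.4,0.73,0.48,0,0],[0.5,0.8,0.4,0.73,0.48,0,0],[0.5,0.8,0,0,0,0.9,0]]'|head -2 && python3 -m crank '[[0.5,0.8,0,0,0,0.9,0],[0.5,0.6,0,0,0,0.9,0],[0,0,0,0,0,0.9,0],[0,0,0,0,0,0.9,0],[0,0,0,0,0,0.9,0]]'|head -2 && python3 -m crank '[[0,0,0,0,0,0.9,0],[0,0,0,0,0,0.9,0],[0,0,0,0,0,0,0],[0,0,0,0,0,0,0]]'
python3 - <<'E'
from h import *
c=env.camera("scene"); cv2.imwrite("pics/s7.png",cv2.resize(c["color"][90:330,90:470],None,fx=2,fy=2)[:,:,::-1])
print(env.get_state()["q"])
o=np.array([.5642,-.2613]); n=np.array([.117,.9931]); t=np.array([.9931,-.117])
_,P=cloud(c); d=(P[...,:2]-o)@n; y=(P[...,:2]-o)@t
m=(P[...,2]>.19)&(P[...,2]<.215)&(d>.03)&(d<.15)&(abs(y)<.2)
for b in blobs(m,10): print(b[1],np.median(d[b[2]]),np.median(y[b[2]]),P[b[2]][:,2].min(),P[b[2]][:,2].max())
E
```

```text
time: 50.3
eef_pos: [0.4395, -0.1614, 0.19]
ee_rot: [[-0.535, 0.836, 0.122], [0.815, 0.549, -0.184], [-0.221, 0.001, -0.975]]
force: [-2.7, 1.4, 4.8]
grip_width: 0.0549
gripper_force: 30.0
time: 50.8
eef_pos: [0.4363, -0.1597, 0.2349]
ee_rot: [[-0.537, 0.836, 0.113], [0.816, 0.549, -0.179], [-0.211, -0.004, -0.977]]
force: [0.1, 0.3, 0.1]
grip_width: 0.0629
gripper_force: 0.0
time: 51.3
eef_pos: [0.516, -0.0439, 0.3607]
time: 51.8
eef_pos: [0.5629, 0.0277, 0.3565]
time: 52.2
eef_pos: [0.5626, 0.0271, 0.357]
ee_rot: [[-0.992, 0.127, 0.01], [0.127, 0.992, -0.001], [-0.01, 0.0, -1.0]]
force: [0.2, -0.5, -0.3]
grip_width: 0.0474
gripper_force: 0.0
[-1.05435856e-01  1.05512810e-01  1.38807203e+00 -4.33299022e-06
  1.63764504e+00 -1.54888831e+00]
155 0.08847002056236751 -0.12877125988102592 0.19054649600924778 0.20719057518156625
166 0.08460303138326253 -0.06465753300543683 0.1900112535939893 0.20752717371570906
185 0.08989670519761547 0.0070255597176067915 0.19017763490093742 0.2071582330243641
196 0.09068035996289792 0.07476988451035554 0.19007149153964997 0.20666227798628656
209 0.08901573819805492 0.14241626795666643 0.19027166671708495 0.20727754259315467
```

View pics/s7.png

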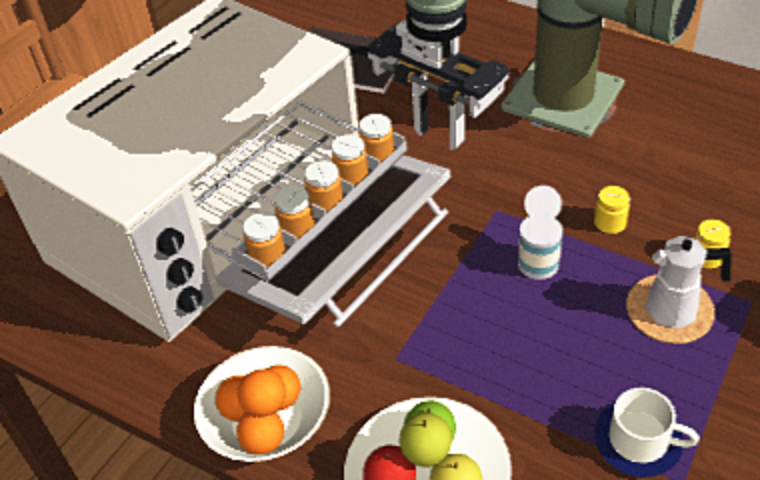

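All five jars are in, one per cell and level, and the pot, tin and cup look unmoved. Now regripping the handle.

```bash
python3 -m crank '[[0.1,0,0,-0.93,0.11,0,-0.5],[0.1,0,0,-0.93,0.11,0,-0.5],[0.1,0,0,-0.93,0.11,0,-0.5],[0.1,0,0,-0.93,0.11,0,-0.5],[0.1,0,0,-0.93,0.11,0,-0.5]]' |head -2&& python3 -m crank '[[0.1,0,-0.5,-0.93,0.11,0,-0.5],[0,0,-0.6,-0.93,0.11,0,-0.5],[0,0,-0.6,0,0,0,-0.5],[0,0,-0.6,0,0,0,-0.5],[0,0,-0.6,0,0,0,-0.5]]'|head -2 && python3 -m crank '[[0,0,-0.6,0,0,0,-0.5],[0,0,-0.5,0,0,0,-0.5],[0,0,0,0,0,0,-0.5],[0,0,0,0,0,0,-0.5]]'
```

```text
time: 52.75
eef_pos: [0.5882, 0.0275, 0.3581]
time: 53.25
eef_pos: [0.5926, 0.0276, 0.2105]
time: 53.65
eef_pos: [0.5926, 0.027, 0.1574]
ee_rot: [[-0.993, 0.091, -0.073], [0.116, 0.7, -0.705], [-0.013, -0.708, -0.706]]
force: [0.5, -0.1, 0.2]
grip_width: 0.0236
gripper_force: 0.0
```

```bash
python3 -m crank '[[0,0.17,-0.17,0,0,0,-0.5],[0,-0.3,-0.3,0,0,0,-0.5],[0,-0.4,-0.4,0,0,0,-0.5],[0,-0.4,-0.4,0,0,0,-0.5],[0,-0.2,-0.2,0,0,0,-0.5]]' && python3 -m crank '[[0,-0.2,-0.2,0,0,0,-0.5],[0,-0.15,-0.15,0,0,0,-0.5],[0,-0.05,-0.05,0,0,0,-0.5],[0,0,0,0,0,0,-0.5],[0,0,0,0,0,0,-0.5]]'
python3 - <<'E'
from h import *
c=env.camera("wrist"); cv2.imwrite("pics/w8.png",c["color"][:,:,::-1])
E
```

```text
time: 54.15
eef_pos: [0.5925, -0.0299, 0.0834]
ee_rot: [[-0.993, 0.092, -0.073], [0.116, 0.701, -0.704], [-0.013, -0.708, -0.707]]
force: [-0.3, 0.1, 0.0]
grip_width: 0.0236
gripper_force: 0.0
time: 54.65
eef_pos: [0.5932, -0.0489, 0.0644]
ee_rot: [[-0.993, 0.091, -0.071], [0.115, 0.701, -0.704], [-0.014, -0.708, -0.707]]
force: [0.9, -0.1, -0.7]
grip_width: 0.0237
gripper_force: 0.0
```

View pics/w8.png

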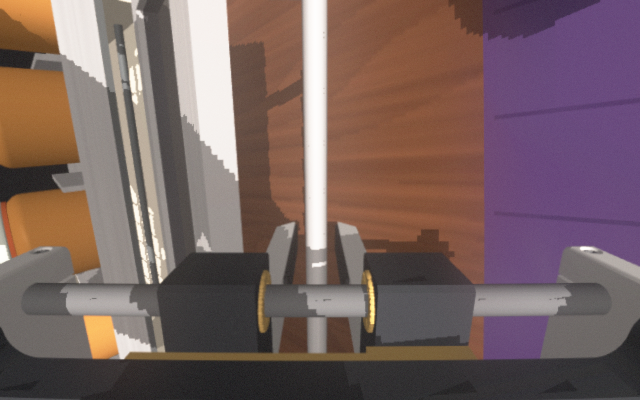

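The bar (x≈316) is centred between the fingers, clear of the door edge. Gripping it and computing slow closing steps.

```bash
python3 -m crank '[[0,0,0,0,0,0,-1],[0,0,0,0,0,0,-1],[0,0,0,0,0,0,-1],[0,0,0,0,0,0,-1]]'
python3 - <<'E'
import numpy as np
n=np.array([.117,.9931])
f=lambda t:np.array([.197*np.sin(t)+.038*np.cos(t),.197*np.cos(t)-.038*np.sin(t)])
T=np.r_[1.4,1.38,1.35,1.31,np.linspace(1.27,.15,29)[0:],.12,.09,.06,.04,.02,.01,0]
c=np.zeros(3);
for i,(a,b) in enumerate(zip(T,T[1:])):
    d=f(b)-f(T[0]); w=np.r_[d[0]*n,d[1]]/.05; r=np.round(w-c,2); c+=r
    print(list(map(float,r)),end=" " if (i+1)%5 else f"  {b:.2f} pos {np.round(c*.05+[.5932,-.0489,.0644],3)}\n")
E
```

```text
time: 55.1
eef_pos: [0.5929, -0.049, 0.0642]
ee_rot: [[-0.993, 0.091, -0.072], [0.115, 0.701, -0.704], [-0.014, -0.708, -0.706]]
force: [-0.0, 2.1, 2.3]
grip_width: 0.0109
gripper_force: 30.0
[0.0, 0.0, 0.08] [-0.0, -0.0, 0.12] [-0.0, -0.01, 0.16] [-0.0, -0.01, 0.16] [-0.01, -0.02, 0.16]  1.23 pos [ 0.593 -0.051  0.098]
[0.0, -0.03, 0.16] [-0.0, -0.03, 0.16] [-0.01, -0.04, 0.15] [-0.0, -0.05, 0.15] [-0.01, -0.05, 0.16]  1.03 pos [ 0.592 -0.061  0.137]
[-0.01, -0.06, 0.15] [-0.0, -0.06, 0.14] [-0.01, -0.07, 0.15] [-0.01, -0.08, 0.14] [-0.01, -0.08, 0.14]  0.83 pos [ 0.59  -0.078  0.173]
[-0.01, -0.08, 0.13] [-0.01, -0.09, 0.13] [-0.01, -0.1, 0.13] [-0.01, -0.1, 0.13] [-0.02, -0.11, 0.12]  0.63 pos [ 0.587 -0.102  0.205]
[-0.01, -0.11, 0.11] [-0.01, -0.12, 0.11] [-0.02, -0.12, 0.11] [-0.01, -0.12, 0.1] [-0.02, -0.13, 0.09]  0.43 pos [ 0.583 -0.132  0.231]
[-0.01, -0.13, 0.09] [-0.02, -0.13, 0.09] [-0.01, -0.14, 0.08] [-0.02, -0.14, 0.07] [-0.02, -0.15, 0.07]  0.23 pos [ 0.579 -0.167  0.251]
[-0.02, -0.14, 0.06] [-0.01, -0.15, 0.06] [-0.02, -0.12, 0.04] [-0.01, -0.11, 0.04] [-0.01, -0.12, 0.03]  0.06 pos [ 0.576 -0.199  0.263]
[-0.01, -0.07, 0.02] [-0.01, -0.08, 0.01] [-0.01, -0.04, 0.01] [-0.0, -0.04, 0.01]
```

```bash
python3 -m crank '[[0,0,0.08,0,0,0,-1],[0,0,0.12,0,0,0,-1],[0,-0.01,0.16,0,0,0,-1],[0,-0.01,0.16,0,0,0,-1],[-0.01,-0.02,0.16,0,0,0,-1]]' && python3 -m crank '[[0,-0.03,0.16,0,0,0,-1],[0,-0.03,0.16,0,0,0,-1],[-0.01,-0.04,0.15,0,0,0,-1],[0,-0.05,0.15,0,0,0,-1],[-0.01,-0.05,0.16,0,0,0,-1]]'
```

```text
time: 55.6
eef_pos: [0.5926, -0.0506, 0.0983]
ee_rot: [[-0.993, 0.091, -0.071], [0.115, 0.702, -0.703], [-0.014, -0.706, -0.708]]
force: [4.8, 4.4, -5.3]
grip_width: 0.0109
gripper_force: 30.0
time: 56.1
eef_pos: [0.5916, -0.0595, 0.1375]
ee_rot: [[-0.993, 0.091, -0.07], [0.114, 0.703, -0.702], [-0.015, -0.705, -0.709]]
force: [3.8, 7.0, -3.3]
grip_width: 0.011
gripper_force: 30.0
```

```bash
python3 -m crank '[[-0.01,-0.06,0.15,0,0,0,-1],[0,-0.06,0.14,0,0,0,-1],[-0.01,-0.07,0.15,0,0,0,-1],[-0.01,-0.08,0.14,0,0,0,-1],[-0.01,-0.08,0.14,0,0,0,-1]]' && python3 -m crank '[[-0.01,-0.08,0.13,0,0,0,-1],[-0.01,-0.09,0.13,0,0,0,-1],[-0.01,-0.1,0.13,0,0,0,-1],[-0.01,-0.1,0.13,0,0,0,-1],[-0.02,-0.11,0.12,0,0,0,-1]]'
```

```text
time: 56.6
eef_pos: [0.5894, -0.0765, 0.1741]
ee_rot: [[-0.993, 0.091, -0.071], [0.114, 0.703, -0.702], [-0.014, -0.705, -0.709]]
force: [2.3, 9.0, -0.3]
grip_width: 0.0111
gripper_force: 30.0
time: 57.1
eef_pos: [0.586, -0.1014, 0.2063]
ee_rot: [[-0.993, 0.091, -0.072], [0.115, 0.702, -0.703], [-0.014, -0.706, -0.708]]
force: [1.9, 7.0, 0.1]
grip_width: 0.0109
gripper_force: 30.0
```

```bash
python3 -m crank '[[-0.01,-0.11,0.11,0,0,0,-1],[-0.01,-0.12,0.11,0,0,0,-1],[-0.02,-0.12,0.11,0,0,0,-1],[-0.01,-0.12,0.1,0,0,0,-1],[-0.02,-0.13,0.09,0,0,0,-1]]' && python3 -m crank '[[-0.01,-0.13,0.09,0,0,0,-1],[-0.02,-0.13,0.09,0,0,0,-1],[-0.01,-0.14,0.08,0,0,0,-1],[-0.02,-0.14,0.07,0,0,0,-1],[-0.02,-0.15,0.07,0,0,0,-1]]'
```

```text
time: 57.6
eef_pos: [0.5821, -0.1319, 0.2326]
ee_rot: [[-0.993, 0.091, -0.073], [0.116, 0.701, -0.703], [-0.013, -0.707, -0.707]]
force: [1.4, 6.5, 1.3]
grip_width: 0.0112
gripper_force: 30.0
time: 58.1
eef_pos: [0.5777, -0.1669, 0.252]
ee_rot: [[-0.993, 0.091, -0.074], [0.116, 0.701, -0.704], [-0.012, -0.707, -0.707]]
force: [1.3, 4.1, -0.3]
grip_width: 0.0111
gripper_force: 30.0
```

```bash
python3 -m crank '[[-0.02,-0.14,0.06,0,0,0,-1],[-0.01,-0.13,0.06,0,0,0,-1],[-0.02,-0.11,0.04,0,0,0,-1],[-0.01,-0.09,0.04,0,0,0,-1],[-0.01,-0.07,0.03,0,0,0,-1]]' && python3 -m crank '[[-0.01,-0.06,0.02,0,0,0,-1],[-0.01,-0.06,0.02,0,0,0,-1],[-0.01,-0.05,0.01,0,0,0,-1],[0,-0.04,0.01,0,0,0,-1],[0,-0.04,0.01,0,0,0,-1]]' && python3 -m crank '[[0,-0.03,0,0,0,0,-1],[0,-0.03,0,0,0,0,-1],[0,-0.02,0,0,0,0,-1],[0,0,0,0,0,0,-1]]'
```

```text
time: 58.6
eef_pos: [0.5743, -0.1947, 0.2617]
ee_rot: [[-0.993, 0.09, -0.074], [0.116, 0.701, -0.704], [-0.011, -0.708, -0.707]]
force: [0.9, 3.4, -2.8]
grip_width: 0.0112
gripper_force: 30.0
time: 59.1
eef_pos: [0.5729, -0.2069, 0.265]
ee_rot: [[-0.993, 0.09, -0.074], [0.116, 0.701, -0.704], [-0.011, -0.708, -0.707]]
force: [-2.1, 2.7, -4.7]
grip_width: 0.011
gripper_force: 30.0
time: 59.5
eef_pos: [0.5726, -0.2099, 0.2657]
ee_rot: [[-0.993, 0.09, -0.075], [0.117, 0.701, -0.703], [-0.011, -0.707, -0.707]]
force: [-4.9, 8.2, -1.5]
grip_width: 0.0111
gripper_force: 30.0
```

```bash
python3 -m crank '[[0,-0.04,0,0,0,0,-1],[0,-0.03,0,0,0,0,-1],[0,0,0,0,0,0,-1]]' && python3 -m crank '[[0,0,0,0,0,0,-0.3],[0,0,0,0,0,0,-0.3],[0,0,0,0,0,0,-0.3],[0,0,0,0,0,0,-0.3]]' && python3 -m crank '[[0,0.2,0.2,0,0,0,-0.3],[0,0.4,0.4,0,0,0,-0.3],[0,0.6,0.6,0,0,0,-0.3],[0,0.7,0.7,0,0,0,-0.3],[0,0.7,0.7,0,0,0,-0.3]]' && python3 -m crank '[[0,0.6,0.2,0,0,0,-0.3],[0,0.3,0,0,0,0,-0.3],[0,0,0,0,0,0,-0.3],[0,0,0,0,0,0,-0.3]]'
python3 - <<'E'
from h import *
o=np.array([.5642,-.2613]); n=np.array([.117,.9931]); t=np.array([.9931,-.117])
for k in("wrist","scene"):
    c=env.camera(k); _,P=cloud(c)
    d=(P[...,:2]-o)@n; y=(P[...,:2]-o)@t
    m=(d>.035)&(d<.1)&(abs(y)<.13)&(P[...,2]>.25)&(P[...,2]<.29)
    print(k,m.sum(),np.median(d[m]),np.median(P[m][:,2]))
    cv2.imwrite(f"pics/{k}9.png",c["color"][:,:,::-1])
E
```

```text
time: 59.8
eef_pos: [0.5726, -0.21, 0.2656]
ee_rot: [[-0.993, 0.091, -0.074], [0.116, 0.705, -0.7], [-0.011, -0.703, -0.711]]
force: [-6.0, 21.8, 3.9]
grip_width: 0.0112
gripper_force: 30.0
time: 60.2
eef_pos: [0.5742, -0.2154, 0.2672]
ee_rot: [[-0.993, 0.092, -0.071], [0.116, 0.699, -0.706], [-0.015, -0.709, -0.705]]
force: [1.1, -0.3, -0.5]
grip_width: 0.0328
gripper_force: 0.0
time: 60.7
eef_pos: [0.5732, -0.0832, 0.398]
ee_rot: [[-0.993, 0.092, -0.073], [0.116, 0.7, -0.704], [-0.014, -0.708, -0.706]]
force: [1.1, 0.3, 0.0]
grip_width: 0.0329
gripper_force: 0.0
time: 61.1
eef_pos: [0.5732, -0.0399, 0.4044]
ee_rot: [[-0.993, 0.089, -0.075], [0.115, 0.7, -0.705], [-0.01, -0.709, -0.705]]
force: [-0.6, 0.1, -0.4]
grip_width: 0.0327
gripper_force: 0.0
wrist 1854 0.05663950517392072 0.2713640357016806
scene 298 0.057682852729453116 0.2714050323788311
```

View pics/scene9.png

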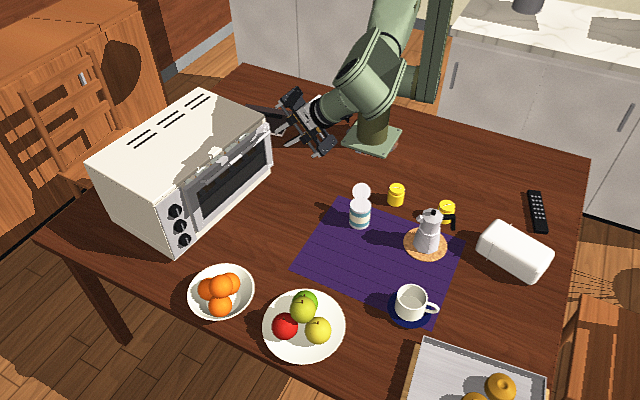

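View pics/wrist9.png

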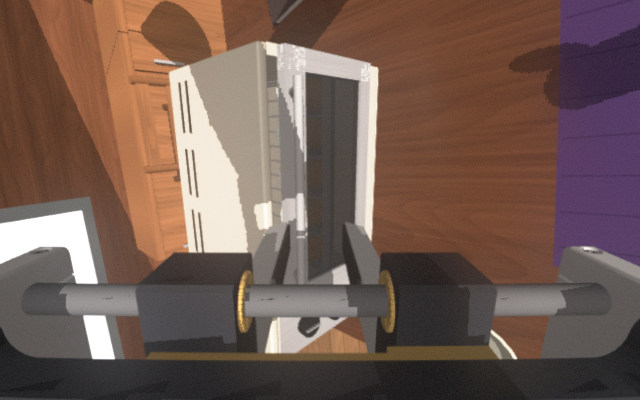

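The door is shut: the bar is back at its starting position in both views. The pot stands on the mat at (428,232), the tin and cup look unmoved, and the arm touches nothing.

```bash
python3 -c "
from station import env
print(env.job_done())"
```

```text
the job is handed in; nothing more can be done
None
```

The job is handed in, with no verdict returned: the moka pot stands on the cork mat, all five jars went upright into the rack one to a cell, and the oven door was pushed gently shut; nothing tipped over, and the milk tin and coffee cup look unmoved in the last pictures.

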